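Catch the last erasers from the push-paddle dispenser

TASK

The volunteers need erasers to clean pencil marks from the donated books: take the mug by its handle, hold it upright under the dispenser's chute and push the red paddle back with it, without ramming the paddle, until all four erasers have slid down into the mug. Then stand the mug upright, wholly on the round cork mat, and let go. Catch every eraser (none may fall on the table), never tip the mug over, and leave the books, glue, tape, brush and stamp where they are.

Things in the scene. Friction and masses are not known exactly. Their poses are not given: they have to be found in the camera images.
- mug_mid (a point): Off-white enamel mug with a blue handle, standing upright on the table: straight cylinder 70 mm outside diameter, 64 mm inside, 90 mm high, 0.11 to 0.22 kg. The point lies on its axis half-way up, 45 mm above its underside. z runs up the axis, x points from the handle to the mug's far side.
- mug_handle (a point): Middle of the mug handle's upright grip bar, 66 mm from the mug's axis on its -x side and 48 mm above its underside; same axes. The bar is 13 mm wide (along the mug's y), 10 mm deep and 58 mm tall, with 26 mm free between it and the mug wall. At the start it is turned towards the robot, within about 25 degrees.
- mug: The same mug; this origin is the centre of its underside, axes as above.
- mat: Round cork mat, 120 mm across, 5 mm thick, fixed to the table; origin at the centre of its underside.
- dispenser: Fixed eraser dispenser, 420 mm tall. Origin at table height under its middle; x points from its front (towards the robot) to its back. Plywood foot 18 mm thick, x -150 to 120, y +-75 mm. A steel chute, 22 mm wide inside, slopes 36 degrees down to the front (-x); four erasers wait on it in single file behind the paddle's red stop lip. Wooden posts at x 105, y +-58 mm.
- hopper_front (a point): Lower front edge, middle, of the dispenser's clear empty hopper: 290 mm above the table, 172 mm in front of the dispenser's origin, 114 mm wide. It overhangs the place where the mug is held, so an upright hand does not fit: it has to come in leaning back 25 to 50 degrees from vertical, fingers pointing forward and down.
- chute_mouth (a point): Middle of the front edge of the chute's floor, 180 mm above the table; dispenser axes. The erasers leave here, falling within about 40 mm in front (-x) of it. The stop lip's arm sinks to 152 mm above the table when the paddle is pushed, so keep the mug's rim below 148 mm: with its underside 55 mm above the table it catches everything.
- paddle (a joint): Angle of the red push paddle under the chute, rad: 0 at rest, 0.31 at its rigid stop, about 26 mm further back. It moves from about 2 N, takes about 8 N near the stop and springs back when let go; over 22 N is ramming it. Erasers are freed only from about 0.26 rad (22 mm) on; near the stop the mug is where they fall, all within about 1.5 s.
- paddle_pivot (a point): The paddle's pivot under the chute, 180 mm above the table; dispenser axes at rest. Its pad (54 mm wide, 42 mm high, smooth nylon) hangs with its middle 95 mm above the table. The pad's stem is set in or out for the cup size: its face stands 50 to 76 mm in front (-x) of this point at rest, which is not given but must be seen or felt. Pushed straight back (+x) it swings back and slightly down.
- eraser0: White block eraser in a blue card sleeve, 28 x 18 x 12 mm, 10 g; number 1 from the mouth up the chute. Origin at its centre.
- eraser1: White block eraser in a blue card sleeve, 28 x 18 x 12 mm, 10 g; number 2 from the mouth up the chute. Origin at its centre.
- eraser2: White block eraser in a blue card sleeve, 28 x 18 x 12 mm, 10 g; number 3 from the mouth up the chute. Origin at its centre.
- eraser3: White block eraser in a blue card sleeve, 28 x 18 x 12 mm, 10 g; number 4 from the mouth up the chute. Origin at its centre.
- tape: Bystander: a roll of brown parcel tape lying flat, 90 mm across, 22 mm high. Origin under its middle.
- glue: Bystander: an upright white glue bottle with an orange cap, 52 mm across, 130 mm high. Origin under its middle.
- books: Bystander: a stack of three books, about 140 x 200 mm and up to 90 mm high. Origin under its middle.
- brush: Bystander: a book-dusting brush lying flat. Origin under its middle.
- stamp: Bystander: a rubber stamp with a black knob, 30 x 50 mm, 70 mm high. Origin under its middle.
- paperback: Bystander: a single dark pink paperback lying flat, 130 x 190 x 18 mm. Origin under its middle.
Mind the look-alikes: they are no part of the job. Leave any green look-alike of the mug alone. Several things have the shape of the mat; the one meant has the colours described above.

How it is judged:
On the way, in this order (a step that is already met when the one before it is completed fails the run):
1. the mug is held in the fingers, upright and off the table (contact force between the fingers and mug above 1 N and angle between mug_mid's own z axis and vertical below 0.3 rad and height (world z) of mug_mid above 0.075 m), for 0.2 s.
2. the mug, held upright, has pushed the paddle back far enough to free the erasers (all of step 1 and value of joint paddle above 0.22 rad and contact force between mug and paddle above 0.5 N), for 0.05 s.
3. all four erasers lie in the mug while it is still held up (all of step 1 and horizontal distance between each of eraser0, eraser1, eraser2, eraser3 and mug_mid below 0.035 m and z of eraser0 in the frame of mug_mid between -0.045 and 0.043 m and z of eraser1 in the frame of mug_mid between -0.045 and 0.043 m and z of eraser2 in the frame of mug_mid between -0.045 and 0.043 m and z of eraser3 in the frame of mug_mid between -0.045 and 0.043 m), for 0.2 s.
At the end, for the whole second after the job is handed in: All four erasers are inside the mug; the mug stands upright (within 0.1 rad) and at rest on the cork mat, its axis within 30 mm of the mat's centre, let go; the paddle has sprung back (horizontal distance between each of eraser0, eraser1, eraser2, eraser3 and mug_mid below 0.035 m and z of eraser0 in the frame of mug_mid between -0.045 and 0.043 m and z of eraser1 in the frame of mug_mid between -0.045 and 0.043 m and z of eraser2 in the frame of mug_mid between -0.045 and 0.043 m and z of eraser3 in the frame of mug_mid between -0.045 and 0.043 m and horizontal distance between mug_mid and mat below 0.03 m and height (world z) of mug_mid below 0.056 m and angle between mug_mid's own z axis and vertical below 0.1 rad and linear speed of mug below 0.02 m/s and value of joint paddle below 0.05 rad); the robot touches nothing.
It fails at once if an eraser falls on the table or on the dispenser's foot (contact force between any of eraser0, eraser1, eraser2, eraser3 and table above 0.02 N or (height (world z) of eraser0 below 0.04 m and horizontal distance between eraser0 and mug_mid above 0.05 m) or (height (world z) of eraser1 below 0.04 m and horizontal distance between eraser1 and mug_mid above 0.05 m) or (height (world z) of eraser2 below 0.04 m and horizontal distance between eraser2 and mug_mid above 0.05 m) or (height (world z) of eraser3 below 0.04 m and horizontal distance between eraser3 and mug_mid above 0.05 m)).
It fails at once if the paddle is rammed (over 22 N) (contact force between anything else and paddle above 22 N).
It fails at once if the mug tips more than 0.6 rad (angle between mug_mid's own z axis and vertical above 0.6 rad).
It fails at once if a bystander (books, paperback, glue, tape, brush or stamp) is moved more than 30 mm (distance of any of tape, glue, books, brush, stamp, paperback from where it was at the start of the episode above 0.03 m).
It also fails if it takes over 61 s, if anything falls off the work surface, if the arm or the gripper's body presses on something with over 40 N, if the wrist force passes 120 N, or if a joint passes its speed limit or range.

ROBOT

A 6-joint arm with a two-finger parallel gripper is mounted at the origin on the work surface. World frame = base frame: x ahead of the robot, y to its left, z up, the work surface at z = 0. Lengths are in m, angles in rad, forces in N, time in s.
With the tool pointing down it reaches from about 0.25 to 0.725 m from the base axis. Payload 9.7 kg.
Tool frame: the origin (TCP) lies midway between the tips of the shut fingers; the grasp point (between the pads) lies 19 mm behind it; z points along the fingers, y is the direction in which the jaws open and shut (so a half turn about z gives the same grasp; the last joint's range is limited). The gripper opens to 85 mm and grips with 20 to 120 N. Pads are 22 mm wide; open, the fingers measure 114 mm over their backs; the gripper's body (76 mm by 85 mm) begins 54 mm behind the grasp point. The pads swing forward as they close: fully open they stand 13 mm farther back than shut.
Start: joints at [1.137, 0.087, 0.176, 1.66, 0, 1.571], TCP at [0.231, 0.499, 0.231] pointing down, gripper open.
Joint ranges: [-3.13, 3.13], [-0.85, 1.81], [-1.15, 1.24], [-2.2, 2.28], [-1.44, 1.52], [-3.14, 3.14]. Speed limits (rad/s): [2.22, 2.22, 2.57, 3.14, 3.14, 3.14].

INTERFACE

Orientations are given as a unit quaternion [x, y, z, w].
In Python, from rig import ctrl gives the robot as it stands. The module is installed in compiled form; this text tells all that it offers.
- The arm moves only by the tool servo_tool, never from a script. Its argument "moves" is a list of rows, each an object with "fingers": the opening, from 0 (shut) to 1 (fully open); "xyz": the shift along the tool's x, y, z each as a share of 20 cm, from -1 to 1, a list of three; "yaw": the turn about the tool's z as a share of 0.5 rad, from -1 to 1. In form: [{"fingers": fingers, "xyz": [tx, ty, tz], "yaw": yaw}, ...]. A call has 1 to 5 rows; each row is the pose to reach, as a shift and turn from the pose commanded when the call began, along the tool's axes at that moment; what a row does not reach only later rows make up. A row lasts 1/12 s, in which the tool goes at most 41.7 mm and 7.16 degrees, less where a joint would pass 70% of its speed; a pose out of reach is approached as far as the arm can. A call with a number of a shift or a turn outside -1 to 1 is refused whole. A call with a gripper value outside its range is refused whole. The fingers move at their own pace and stop on an object; the grip force is fixed at half the most. Time passes only in rows, so rows that repeat a pose let the fingers close. It gives the time, the measured TCP pose, the force and the opening at its end, in the units of the state.
- ctrl.read_state(): the state, without advancing time (a new reading comes with each control period).
- ctrl.get_image(name): name is "side" or "top"; returns a dict with "frame" (420x560x3 uint8, blue, green, red), "range_z" (420x560 float32, m along the optical axis (not along the pixel's ray), 0 where there is no reading), "fx", "fy", "cx", "cy" (pixels), "xyz" and "attitude" of the camera in the world. Camera axes: x right, y up, looking along -z (the intrinsics and any distortion apply to the point x, -y, -z); pixel columns grow to the right and rows downward; lengths in m; the calibration is good to about 2 mm. A picture is of the moment at which its call begins.
- ctrl.close_job(): hands the job in, once; it reports no verdict.
Trained networks look in a picture, given as the dict that the camera call returned (one of the last four; its "shot" number tells which), for a name from the list of things; names that differ only in an ending like _2 or _b are one class to them, and where a whole thing is asked for, a point or a joint stands for the part that bears it (a point fixed in the world has none). Each returns a list of dicts, best first, with "p" (0 to 1); they miss things now and then, are a little off and sometimes report something else, mostly with a low value. They report only what shows in the picture. A call takes as long as a camera call. They do not tell look-alikes from the thing itself.
- ctrl.masks_of(picture, query): "mask" (420x560 bool, what is visible of it) and "point" ([column, row] in pixels, amid what is visible of it).
- ctrl.tip_of(picture, query): "point" ([column, row] in pixels: a listed point, or the origin of a listed thing).
The state is a dict: "time": time; "joint_positions": joint angles; "qd": joint speeds; "joint_torque": joint torques, N m; "tcp_pos": TCP position; "tool_rot": TCP orientation; "wrist_force": force on the tool from outside, world axes, zero at the start; "moment": the same for the moment, N m; "width": finger opening in m.
Only numpy, scipy, OpenCV 4.12 (cv2) and the standard library are available. Lean on these libraries where they do the work, as an engineer would, in place of code of your own. Each camera call takes 0.05 s, during which the arm holds its last target. There are 200 camera calls.

## Working session

There is one attempt and no reset: what is moved stays moved. The work goes in short steps, Python scripts to look and compute and a tool call to move; the robot and the scene stay as the last step left them, time stands still between calls to the robot, and variables do not carry over. Pictures are saved under pics/ and viewed, about 8 in all and at most 12, crops included, and the job is handed in when it is done.

Besides the shell and the picture viewer there is one more tool, called after "Call:" by a JSON object that holds its "name" and its "arguments". servo_tool: Moves the arm, as the interface text tells. Its arguments: {"type":"object","properties":{"moves":{"type":"array"}},"required":["moves"]}

```bash
mkdir -p pics
cat > h.py <<'E'
import numpy as np, cv2
from scipy.spatial.transform import Rotation as R
from rig import ctrl
def pose(im):
    a=np.array(im["attitude"],float)
    return (R.from_quat(a).as_matrix() if a.size==4 else a.reshape(3,3)), np.array(im["xyz"])
def cloud(im):
    M,t=pose(im); z=im["range_z"]; v,u=np.mgrid[0:z.shape[0],0:z.shape[1]]
    P=np.stack([(u-im["cx"])/im["fx"]*z,-(v-im["cy"])/im["fy"]*z,-z],-1)
    W=P@M.T+t; W[z==0]=np.nan; return W
def proj(im,p):
    M,t=pose(im); q=(np.array(p)-t)@M
    return im["cx"]+im["fx"]*q[0]/-q[2], im["cy"]-im["fy"]*q[1]/-q[2]
def ray(im,px,h):  # pixel -> point at world height h
    M,t=pose(im); d=M@np.array([(px[0]-im["cx"])/im["fx"],-(px[1]-im["cy"])/im["fy"],-1])
    return t+d*(h-t[2])/d[2]
E
cat > a.py <<'E'
from h import *
np.set_printoptions(precision=4,suppress=True)
s=ctrl.read_state(); print(s)
out=[]
for n in("side","top"):
    im=ctrl.get_image(n); W=cloud(im); print(n,im["xyz"],im["attitude"],im["fx"],im["cx"],im["cy"],[k for k in im])
    f=im["frame"].copy()
    for q in["mug","mat","dispenser","mug_handle","chute_mouth","hopper_front","paddle","paddle_pivot","mug_mid","books","glue","tape","paperback","stamp","brush"]:
        for d in ctrl.masks_of(im,q)[:2] if q in("mug","mat","paddle","glue","books","tape","paperback","stamp","brush") else []:
            w=W[d["mask"]]; print(" M",q,round(d["p"],2),np.round(d["point"]),np.nanmedian(w,0),np.nanmin(w,0) if len(w) else'',np.nanmax(w,0)if len(w) else'')
        for d in ctrl.tip_of(im,q)[:2] if q not in("books","glue","tape","paperback","stamp","brush") else []:
            c=np.array(d["point"]); print(" T",q,round(d["p"],2),c)
            cv2.drawMarker(f,tuple(int(x) for x in c),(255,0,255),0,8); cv2.putText(f,q[:8],tuple(int(x)+3 for x in c),0,.35,(255,0,255))
    cv2.imwrite(f"pics/{n}0.png",f);
E
python3 a.py
```

```text
{'time': 0.0, 'joint_positions': array([1.137 , 0.0874, 0.1751, 1.6598, 0.    , 1.5708]), 'qd': array([-0.0005, -0.0014, -0.0008, -0.001 ,  0.0007,  0.0001]), 'joint_torque': array([  0.0022, -52.0372,  46.4816,   0.0158,   0.0001,   0.    ]), 'tcp_pos': array([0.2311, 0.4989, 0.2306]), 'tool_rot': array([ 0.2152,  0.9766, -0.0006, -0.0002]), 'wrist_force': array([0.6773, 0.0863, 0.5127]), 'moment': array([ 0.0362,  0.0065, -0.0527]), 'width': 0.08537646041040685}
side [0.2433 0.9371 1.252 ] [-0.0608  0.351   0.9216 -0.1541] 523.8755533748424 275.03380961435107 208.38954754594488 ['frame', 'range_z', 'fx', 'fy', 'cx', 'cy', 'xyz', 'attitude', 'shot']
 M mug 0.74 [324. 155.] [ 0.5147 -0.3389  0.0591] [ 0.4516 -0.4154  0.0012] [ 0.5525 -0.3163  0.0973]
 M mug 0.72 [390. 164.] [ 0.3013 -0.3625  0.0584] [ 0.2639 -0.5287 -0.0045] [ 0.3413 -0.3415  0.0962]
 T mug 0.91 [322.4 164.6]
 T mug 0.66 [386.6 175.1]
 M mat 0.86 [319. 354.] [0.3341 0.3248 0.005 ] [ 0.2763  0.263  -0.0043] [0.3937 0.3834 0.0139]
 M mat 0.68 [261. 350.] [0.4954 0.3601 0.0049] [ 0.4384  0.2958 -0.0038] [0.5544 0.4183 0.0145]
 T mat 0.86 [259.4 350.6]
 T mat 0.74 [316.9 354.5]
 T dispenser 0.69 [205.4 288.4]
 T mug_handle 0.65 [383.8 152.2]
 T mug_handle 0.62 [341.7 157.9]
 T chute_mouth 0.59 [237.7 180.5]
 T hopper_front 0.95 [270.9 171.3]
 T hopper_front 0.67 [345.2 156.3]
 M paddle 0.86 [236. 199.] [ 0.7007 -0.0334  0.1031] [ 0.67   -0.1875 -0.0054] [0.8151 0.0006 0.2021]
 M paddle 0.74 [285. 152.] [ 0.6481 -0.3405  0.0544] [ 0.5683 -0.481  -0.0021] [ 0.6871 -0.0573  0.2986]Traceback (most recent call last):
  File "a.py", line 11, in <module>
    for d in ctrl.tip_of(im,q)[:2] if q not in("books","glue","tape","paperback","stamp","brush") else []:
             ~~~~~~~~~~~^^^^^^
ValueError: it knows: books, brush, chute_mouth, dispenser, eraser, glue, hopper_front, mat, mug, mug_handle, mug_mid, paddle_pivot, paperback, stamp, tape
```

```bash
sed -i 's/not in("books"/not in("paddle","books"/' a.py; python3 a.py | grep -v "^{\|joint"; python3 -c "
import cv2,numpy as np
cv2.imwrite('pics/s0.png',cv2.resize(cv2.imread('pics/side0.png'),None,fx=1.42,fy=1.42));cv2.imwrite('pics/t0.png',cv2.resize(cv2.imread('pics/top0.png'),None,fx=1.42,fy=1.42))"
```

```text
side [0.2433 0.9371 1.252 ] [-0.0608  0.351   0.9216 -0.1541] 523.8755533748424 275.03380961435107 208.38954754594488 ['frame', 'range_z', 'fx', 'fy', 'cx', 'cy', 'xyz', 'attitude', 'shot']
 M mug 0.85 [392. 163.] [ 0.3021 -0.3615  0.0601] [ 0.266  -0.5204 -0.0051] [ 0.3414 -0.3406  0.0962]
 M mug 0.71 [323. 156.] [ 0.5114 -0.34    0.059 ] [ 0.4479 -0.4471 -0.005 ] [ 0.5518 -0.3148  0.0939]
 T mug 0.9 [323.1 164.7]
 T mug 0.58 [388.  173.2]
 M mat 0.71 [258. 351.] [0.4957 0.3611 0.0049] [ 0.4369  0.2991 -0.0053] [0.5552 0.4173 0.0139]
 M mat 0.71 [319. 357.] [0.3339 0.3241 0.0049] [ 0.2769  0.2611 -0.0036] [0.392  0.3824 0.0134]
 T mat 0.91 [318.3 353.7]
 T mat 0.71 [260.  349.8]
 T dispenser 0.59 [226.2 213.5]
 T dispenser 0.44 [207.6 287.9]
 T mug_handle 0.71 [384.8 151.8]
 T mug_handle 0.65 [341.7 158.6]
 T chute_mouth 0.81 [237.6 181.4]
 T hopper_front 0.85 [268.8 168.6]
 M paddle 0.78 [240. 202.] [ 0.6849 -0.0277  0.1029] [ 0.672  -0.1147  0.0157] [ 0.7487 -0.0004  0.1691]
 M paddle 0.51 [284. 152.] [ 0.6473 -0.3352  0.0532] [ 0.5689 -0.493  -0.0072] [0.7    0.0019 0.3704]
 T pa
[... 2050 characters left out ...]
]
 M books 0.57 [378. 177.] [ 0.7047 -0.3315  0.0591] [ 0.6345 -0.425  -0.0074] [ 0.7826 -0.2383  0.0725]
 M glue 0.54 [217. 180.] [0.6902 0.224  0.0881] [0.6743 0.2038 0.0105] [0.721  0.2496 0.1366]
 M tape 0.47 [283. 264.] [ 0.375  -0.0011  0.0203] [ 0.3267 -0.0408 -0.005 ] [0.4182 0.041  0.0319]
 M tape 0.26 [163. 190.] [0.6673 0.4286 0.0172] [ 0.5956  0.3299 -0.0065] [0.7444 0.5304 0.0323]
 M paperback 0.98 [161. 188.] [0.6673 0.4307 0.0171] [ 0.5956  0.3299 -0.0112] [0.746  0.5403 0.0323]
 M stamp 0.22 [389. 225.] [ 0.5205 -0.3599  0.0364] [ 0.4517 -0.3933 -0.0077] [ 0.5558 -0.3234  0.0989]
 M brush 0.69 [244. 271.] [0.3812 0.1399 0.0174] [ 0.2625  0.1199 -0.0094] [0.464  0.1679 0.0311]
```

View pics/s0.png

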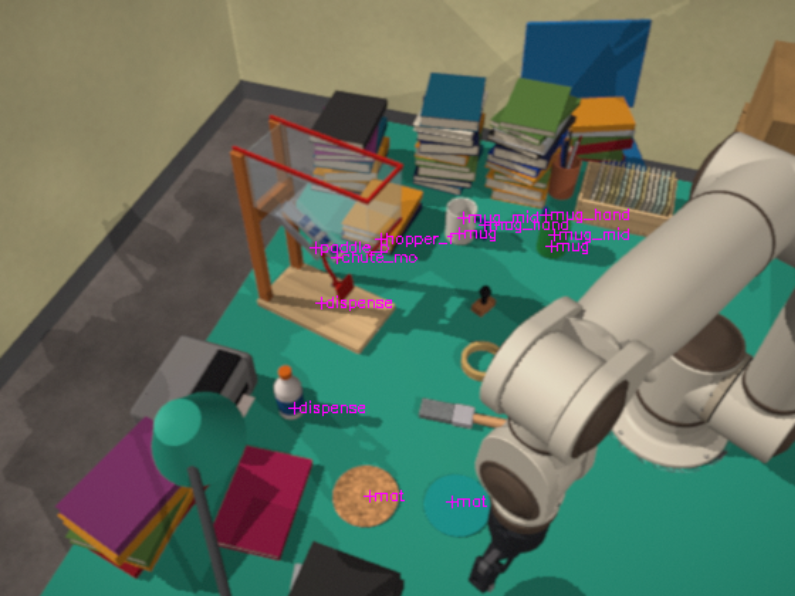

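View pics/t0.png

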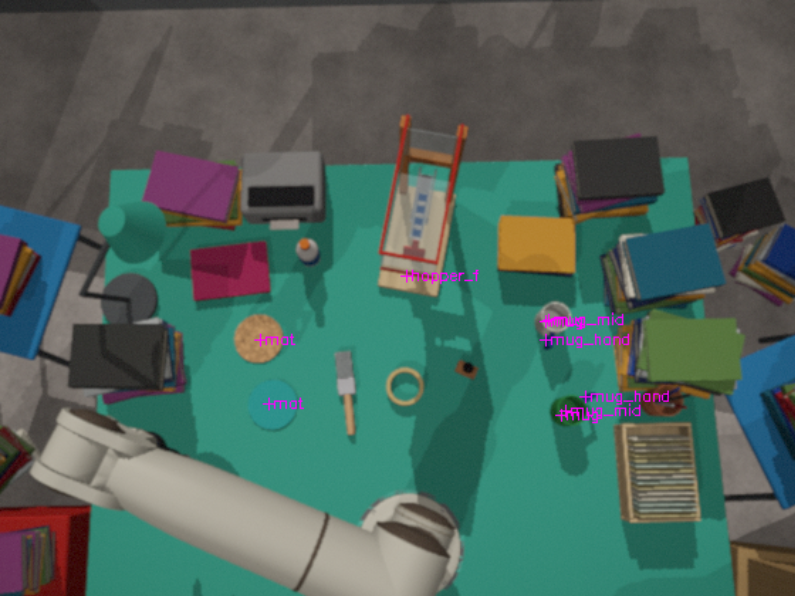

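The pictures show the off-white mug at raw top pixel (388,224) and side (324,155). Possible mix-ups are the green mug at top (400,288), to be left alone, and the teal disc at top (190,284). The cork mat is at top (182,240). Next I measure the dispenser, pad and handle, and make one close crop.

```bash
cat > b.py <<'E'
from h import *
np.set_printoptions(precision=4,suppress=True)
side=ctrl.get_image("side"); top=ctrl.get_image("top")
for n,im in(("side",side),("top",top)):
    W=cloud(im); hsv=cv2.cvtColor(im["frame"],cv2.COLOR_BGR2HSV); H,S,V=hsv[...,0],hsv[...,1],hsv[...,2]
    x,y,z=W[...,0],W[...,1],W[...,2]
    with np.errstate(all='ignore'):
        foot=(z>.010)&(z<.027)&(abs(y)<.15)&(x>.5)&(x<.95)&((H<30))
        m=cv2.morphologyEx(foot.astype(np.uint8),cv2.MORPH_OPEN,np.ones((3,3)))>0
        r=cv2.minAreaRect(W[m][:,:2].astype(np.float32)); print(n,"foot",m.sum(),r, cv2.boxPoints(r).tolist(), W[m].mean(0))
        pad=(z>.06)&(z<.13)&(abs(y)<.15)&(x>.5)&(x<.95)&((H<8)|(H>172))&(S>120)
        if pad.sum(): 
            P=W[pad]; print(n,"red",len(P),P.min(0),P.max(0),np.median(P,0)); np.save(f"red_{n}.npy",P)
        rim=(z>.083)&(z<.1)&(abs(x-.52)<.07)&(abs(y+.36)<.08)
        P=W[rim]; print(n,"rim",len(P),P.min(0),P.max(0),cv2.minEnclosingCircle(P[:,:2].astype(np.float32)))
        bl=(z>.01)&(abs(x-.5)<.09)&(abs(y+.36)<.1)&(H>100)&(H<130)&(S>90)
        P=W[bl]; print(n,"blue",len(P),P.min(0),P.max(0),np.median(P,0)) if len(P) else print("noblue")
        top_=(z>.27)&(z<.45)&(abs(y)<.15)&(x>.5)&(x<.95)&((H<8)|(H>172))&(S>120)
        P=W[top_]; print(n,"hopper red",len(P),P.min(0),P.max(0))
    for q,hh in(("mug_handle",.048),("mug_mid",.045),("mug",0),("hopper_front",.29),("chute_mouth",.18),("paddle_pivot",.18),("dispenser",0),("mat",0)):
        print("  ",q,[(round(d["p"],2),ray(im,d["point"],hh)) for d in ctrl.tip_of(im,q)[:2]])
u,v=proj(side,(.66,-.03,.2)); u2,v2=proj(side,(.52,-.36,.05))
c1=side["frame"][int(v)-75:int(v)+75,int(u)-50:int(u)+50]; c2=side["frame"][int(v2)-75:int(v2)+75,int(u2)-50:int(u2)+50]
print("crop origins",u-50,v-75,u2-50,v2-75)
cv2.imwrite("pics/crop1.png",cv2.resize(np.hstack([c1,c2]),None,fx=4,fy=4,interpolation=2))
E
python3 b.py
```

```text
side foot 2871 ((0.7360667586326599, -0.03777657449245453), (0.15357130765914917, 0.2712291181087494), 77.92595672607422) [[0.5873906016349792, -0.08449633419513702], [0.8526195883750916, -0.14123083651065826], [0.8847429156303406, 0.008943185210227966], [0.6195139288902283, 0.0656776875257492]] [ 0.7301 -0.0298  0.0178]
side red 177 [ 0.6739 -0.0525  0.0791] [0.725  0.002  0.1299] [ 0.6846 -0.0267  0.1043]
side rim 92 [ 0.484  -0.3944  0.083 ] [ 0.551  -0.3208  0.0957] ((0.5191061496734619, -0.35677438974380493), 0.03775649517774582)
side blue 68 [ 0.4512 -0.3542  0.0168] [ 0.4825 -0.3332  0.0826] [ 0.4628 -0.3428  0.0535]
side hopper red 941 [ 0.5696 -0.1309  0.2924] [0.8809 0.0535 0.4289]
   mug_handle [(0.89, array([ 0.3267, -0.4332,  0.048 ])), (0.86, array([ 0.4675, -0.3507,  0.048 ]))]
   mug_mid [(0.59, array([ 0.315 , -0.3809,  0.045 ])), (0.56, array([ 0.5127, -0.3543,  0.045 ]))]
   mug [(0.71, array([ 0.521 , -0.3596,  0.    ])), (0.71, array([ 0.3001, -0.3949,  0.    ]))]
   hopper_front [(0.73, array([0.5845, 0.0005, 0.29  ]))]
   chute_mouth [(0.87, array([ 0.697 , -0.
[... 859 characters left out ...]
.3386  0.0901] [ 0.4692 -0.3459  0.0724]
top hopper red 615 [ 0.5729 -0.1233  0.2717] [0.8832 0.0486 0.4342]
   mug_handle [(0.91, array([ 0.3248, -0.4346,  0.048 ])), (0.6, array([ 0.4694, -0.3432,  0.048 ]))]
   mug_mid [(0.97, array([ 0.5241, -0.3641,  0.045 ])), (0.76, array([ 0.3136, -0.3742,  0.045 ]))]
   mug [(0.81, array([ 0.5181, -0.3582,  0.    ])), (0.71, array([ 0.3044, -0.3793,  0.    ]))]
   hopper_front [(0.61, array([ 0.5791, -0.0025,  0.29  ]))]
   chute_mouth []
   paddle_pivot []
   dispenser []
   mat [(0.96, array([0.4984, 0.3546, 0.    ])), (0.73, array([ 0.4727, -0.3613,  0.    ]))]
crop origins 198.98690162908446 104.03589013785108 274.3577733914244 79.44539085779715
```

View pics/crop1.png

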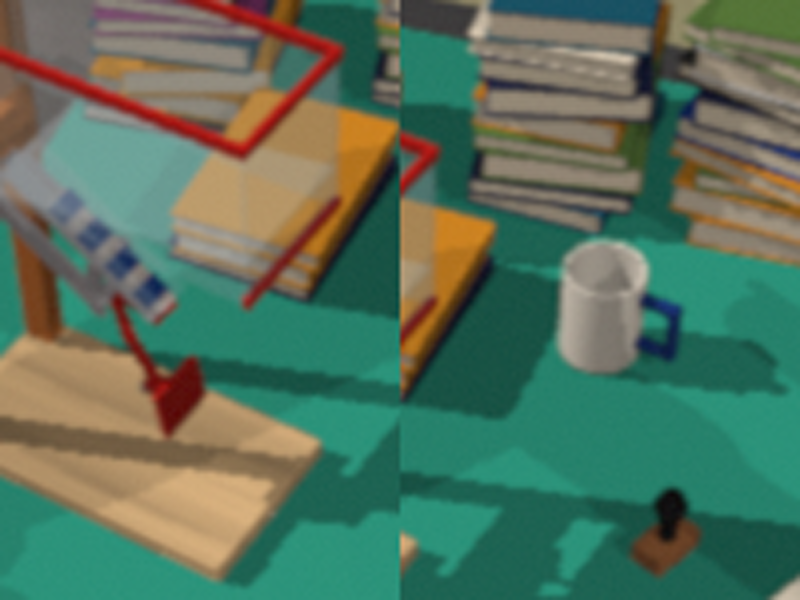

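The crop confirms the off-white mug with the blue handle, at about (0.519, -0.357), with its handle towards the robot (yaw about -16°). The dispenser origin is about (0.751, -0.041), yaw about -12°. The moves have no tilt, so I'll go to azimuth -14° and see whether reaching past the arm's limit makes the tool lean.

Call:
{"name": "servo_tool", "arguments": {"moves": [{"fingers": 1, "xyz": [-0.18, -0.19, -0.1], "yaw": -0.1}, {"fingers": 1, "xyz": [-0.28, -0.29, -0.2], "yaw": -0.2}, {"fingers": 1, "xyz": [-0.4, -0.42, -0.3], "yaw": -0.3}, {"fingers": 1, "xyz": [-0.54, -0.56, -0.35], "yaw": -0.38}, {"fingers": 1, "xyz": [-0.66, -0.68, -0.4], "yaw": -0.38}]}}

```text
time: 3.62
tcp_pos: [0.2939, 0.3186, 0.3125]
tool_rot: [0.12, 0.993, 0.001, 0.0]
wrist_force: [0.5, -0.2, 0.2]
width: 0.0854
```

```bash
cat >> h.py <<'E'
def st(target=None):
    np.set_printoptions(precision=4,suppress=True)
    s=ctrl.read_state(); M=R.from_quat(s["tool_rot"]).as_matrix(); p=s["tcp_pos"]
    z=M[:,2]; y=M[:,1]
    print("t",round(s["time"],2),"tcp",p,"q",s["joint_positions"],"w",round(s["width"],4),"F",s["wrist_force"])
    print(" tilt",np.degrees(np.arccos(-z[2])).round(1),"tilt az",np.degrees(np.arctan2(z[1],z[0])).round(1),"y az",np.degrees(np.arctan2(y[1],y[0])).round(1),"yz",y[2].round(3),"grasp",p-.019*z)
    if target is not None: print(" shares to target",(np.array(target)-p)@M/.2)
    return s,M
E
python3 -c "
from h import *
st((.437,-.109,.45))"
```

```text
t 3.62 tcp [0.2939 0.3186 0.3125] q [ 0.8258 -0.1432  0.1121  1.8248 -0.0001  1.0662] w 0.0854 F [ 0.5196 -0.1916  0.1795]
 tilt 0.1 tilt az 43.3 y az 76.2 yz 0.001 grasp [0.2939 0.3186 0.3315]
 shares to target [-1.2045 -1.9056 -0.6889]
```

Call:
{"name": "servo_tool", "arguments": {"moves": [{"fingers": 1, "xyz": [-0.11, -0.17, -0.06], "yaw": 0}, {"fingers": 1, "xyz": [-0.22, -0.34, -0.12], "yaw": 0}, {"fingers": 1, "xyz": [-0.33, -0.51, -0.18], "yaw": 0}, {"fingers": 1, "xyz": [-0.44, -0.68, -0.25], "yaw": 0}, {"fingers": 1, "xyz": [-0.55, -0.85, -0.32], "yaw": 0}]}}

```text
time: 4.03
tcp_pos: [0.3581, 0.1304, 0.3748]
tool_rot: [0.121, 0.993, 0.0, 0.0]
wrist_force: [1.3, 1.2, 1.0]
width: 0.0854
```

Call:
{"name": "servo_tool", "arguments": {"moves": [{"fingers": 1, "xyz": [-0.11, -0.17, -0.06], "yaw": 0}, {"fingers": 1, "xyz": [-0.22, -0.34, -0.12], "yaw": 0}, {"fingers": 1, "xyz": [-0.33, -0.51, -0.18], "yaw": 0}, {"fingers": 1, "xyz": [-0.44, -0.68, -0.25], "yaw": 0}, {"fingers": 1, "xyz": [-0.55, -0.85, -0.32], "yaw": 0}]}}

```text
time: 4.45
tcp_pos: [0.4226, -0.0577, 0.4375]
tool_rot: [0.122, 0.993, 0.0, 0.0]
wrist_force: [1.1, 0.7, 0.7]
width: 0.0857
```

```bash
python3 -c "
from h import *
st((.437,-.109,.45))"
```

```text
t 4.45 tcp [ 0.4226 -0.0577  0.4375] q [-0.1358 -0.0184  0.4962  2.0844  0.0001  0.1083] w 0.0857 F [1.1185 0.7077 0.703 ]
 tilt 0.1 tilt az -2.8 y az 76.0 yz 0.0 grasp [ 0.4226 -0.0577  0.4565]
 shares to target [-0.1318 -0.2314 -0.0626]
```

Call:
{"name": "servo_tool", "arguments": {"moves": [{"fingers": 1, "xyz": [-0.1, -0.25, -0.1], "yaw": 0}, {"fingers": 1, "xyz": [-0.1, -0.25, -0.25], "yaw": 0}, {"fingers": 1, "xyz": [-0.1, -0.25, -0.4], "yaw": 0}, {"fingers": 1, "xyz": [-0.1, -0.25, -0.55], "yaw": 0}, {"fingers": 1, "xyz": [-0.1, -0.25, -0.7], "yaw": 0}]}}

```text
time: 4.87
tcp_pos: [0.4246, -0.108, 0.5259]
tool_rot: [0.122, 0.992, -0.003, 0.021]
wrist_force: [-0.7, -0.4, -0.3]
width: 0.0855
```

```bash
python3 -c "
from h import *
st((.437,-.109,.75))"
```

```text
t 4.87 tcp [ 0.4246 -0.108   0.5259] q [-0.2491  0.1543  0.9033  2.2774  0.     -0.0042] w 0.0855 F [-0.6974 -0.4206 -0.312 ]
 tilt 2.4 tilt az -14.2 y az 76.0 yz -0.0 grasp [ 0.4238 -0.1078  0.5449]
 shares to target [-0.1087  0.0099 -1.117 ]
```

The tilt appears (2.4° along -14°) once joint 4 meets its limit. I'll push further.

Call:
{"name": "servo_tool", "arguments": {"moves": [{"fingers": 1, "xyz": [0, 0, -0.2], "yaw": 0}, {"fingers": 1, "xyz": [0, 0, -0.4], "yaw": 0}, {"fingers": 1, "xyz": [0, 0, -0.6], "yaw": 0}, {"fingers": 1, "xyz": [0, 0, -0.8], "yaw": 0}, {"fingers": 1, "xyz": [0, 0, -1], "yaw": 0}]}}

```text
time: 5.28
tcp_pos: [0.408, -0.1031, 0.5428]
tool_rot: [0.121, 0.992, -0.005, 0.04]
wrist_force: [0.6, 0.4, -0.6]
width: 0.0854
```

```bash
python3 -c "
from h import *
st((.437,-.109,.75))"
```

```text
t 5.28 tcp [ 0.408  -0.1031  0.5428] q [-0.2475  0.1083  0.8957  2.2769 -0.     -0.0043] w 0.0854 F [ 0.5596  0.4299 -0.6278]
 tilt 4.7 tilt az -14.2 y az 76.1 yz -0.0 grasp [ 0.4065 -0.1027  0.5618]
 shares to target [-0.2317  0.0059 -1.0203]
```

Call:
{"name": "servo_tool", "arguments": {"moves": [{"fingers": 1, "xyz": [0, 0, 0], "yaw": 0}, {"fingers": 1, "xyz": [0, 0, 0.2], "yaw": 0}, {"fingers": 1, "xyz": [0, 0, 0.4], "yaw": 0}, {"fingers": 1, "xyz": [0, 0, 0.6], "yaw": 0}]}}

```text
time: 5.62
tcp_pos: [0.4173, -0.1056, 0.4432]
tool_rot: [0.121, 0.992, -0.005, 0.041]
wrist_force: [1.0, -1.2, 0.3]
width: 0.0853
```

```bash
python3 -c "
from h import *
st((.437,-.109,.75))"
```

```text
t 5.62 tcp [ 0.4173 -0.1056  0.4432] q [-0.2479 -0.0842  0.4435  2.015  -0.     -0.0043] w 0.0853 F [ 0.9536 -1.1975  0.2752]
 tilt 4.8 tilt az -14.2 y az 76.0 yz -0.0 grasp [ 0.4158 -0.1053  0.4622]
 shares to target [-0.227   0.0069 -1.5202]
```

The tilt stays in the commanded pose after backing off, so it can be built up in steps. I'll pull up and back repeatedly.

Call:
{"name": "servo_tool", "arguments": {"moves": [{"fingers": 1, "xyz": [0, 0, -0.2], "yaw": 0}, {"fingers": 1, "xyz": [0, 0, -0.4], "yaw": 0}, {"fingers": 1, "xyz": [0, 0, -0.6], "yaw": 0}, {"fingers": 1, "xyz": [0, 0, -0.8], "yaw": 0}, {"fingers": 1, "xyz": [0, 0, -1], "yaw": 0}]}}

```text
time: 6.03
tcp_pos: [0.3994, -0.1011, 0.5606]
tool_rot: [0.121, 0.991, -0.008, 0.062]
wrist_force: [-0.6, 0.6, 0.2]
width: 0.0852
```

Call:
{"name": "servo_tool", "arguments": {"moves": [{"fingers": 1, "xyz": [1, 0, -1], "yaw": 0}, {"fingers": 1, "xyz": [1, 0, -1], "yaw": 0}, {"fingers": 1, "xyz": [1, 0, -1], "yaw": 0}, {"fingers": 1, "xyz": [1, 0, -1], "yaw": 0}, {"fingers": 1, "xyz": [1, 0, -1], "yaw": 0}]}}

```text
time: 6.45
tcp_pos: [0.2785, -0.0711, 0.5658]
tool_rot: [0.121, 0.989, -0.01, 0.08]
wrist_force: [-0.6, 0.2, -0.4]
width: 0.0856
```

```bash
python3 -c "
from h import *
st((.437,-.109,.75))"
```

```text
t 6.45 tcp [ 0.2785 -0.0711  0.5658] q [-0.2502 -0.2144  0.6532  2.2773  0.0003 -0.0064] w 0.0856 F [-0.631   0.1794 -0.3724]
 tilt 9.2 tilt az -14.2 y az 76.0 yz -0.001 grasp [ 0.2755 -0.0703  0.5846]
 shares to target [-0.9521  0.0066 -0.7782]
```

Call:
{"name": "servo_tool", "arguments": {"moves": [{"fingers": 1, "xyz": [0, 0, -1], "yaw": 0}, {"fingers": 1, "xyz": [0, 0, -1], "yaw": 0}]}}

```text
time: 6.62
tcp_pos: [0.2804, -0.0716, 0.5822]
tool_rot: [0.121, 0.987, -0.013, 0.101]
wrist_force: [-0.8, 0.3, 0.2]
width: 0.0852
```

Call:
{"name": "servo_tool", "arguments": {"moves": [{"fingers": 1, "xyz": [-0.5, 0, -1], "yaw": 0}, {"fingers": 1, "xyz": [-0.5, 0, -1], "yaw": 0}]}}

```text
time: 6.78
tcp_pos: [0.311, -0.0791, 0.6013]
tool_rot: [0.121, 0.985, -0.015, 0.119]
wrist_force: [-0.2, -0.3, 0.4]
width: 0.0855
```

Call:
{"name": "servo_tool", "arguments": {"moves": [{"fingers": 1, "xyz": [-1, 0, -1], "yaw": 0}]}}

```text
time: 6.87
tcp_pos: [0.3342, -0.0849, 0.6123]
tool_rot: [0.121, 0.984, -0.017, 0.13]
wrist_force: [-0.5, 0.7, 0.5]
width: 0.0856
```

```bash
python3 -c "
from h import *
st((.437,-.109,.75))"
```

```text
t 6.87 tcp [ 0.3342 -0.0849  0.6123] q [-0.2487 -0.0728  0.8958  2.2773 -0.0001 -0.005 ] w 0.0856 F [-0.5059  0.728   0.4654]
 tilt 15.0 tilt az -14.3 y az 76.0 yz -0.001 grasp [ 0.3294 -0.0837  0.6307]
 shares to target [-0.6883  0.0063 -0.5281]
```

Call:
{"name": "servo_tool", "arguments": {"moves": [{"fingers": 1, "xyz": [0, 0, -1], "yaw": 0}, {"fingers": 1, "xyz": [0, 0, -1], "yaw": 0}]}}

```text
time: 7.03
tcp_pos: [0.3234, -0.0822, 0.6254]
tool_rot: [0.12, 0.981, -0.019, 0.148]
wrist_force: [-0.7, 0.5, 0.3]
width: 0.0853
```

Call:
{"name": "servo_tool", "arguments": {"moves": [{"fingers": 1, "xyz": [0, 0, -1], "yaw": 0}, {"fingers": 1, "xyz": [0, 0, -1], "yaw": 0}]}}

```text
time: 7.2
tcp_pos: [0.3064, -0.0778, 0.6405]
tool_rot: [0.12, 0.978, -0.022, 0.17]
wrist_force: [-0.6, -0.3, 0.3]
width: 0.0856
```

Call:
{"name": "servo_tool", "arguments": {"moves": [{"fingers": 1, "xyz": [0, 0, -1], "yaw": 0}, {"fingers": 1, "xyz": [0, 0, -1], "yaw": 0}]}}

```text
time: 7.37
tcp_pos: [0.2909, -0.0739, 0.6538]
tool_rot: [0.119, 0.974, -0.024, 0.19]
wrist_force: [-1.0, 0.9, 0.2]
width: 0.0855
```

Call:
{"name": "servo_tool", "arguments": {"moves": [{"fingers": 1, "xyz": [0, 0, -1], "yaw": 0}, {"fingers": 1, "xyz": [0, 0, -1], "yaw": 0}]}}

```text
time: 7.53
tcp_pos: [0.2753, -0.07, 0.6658]
tool_rot: [0.119, 0.97, -0.027, 0.209]
wrist_force: [-0.5, 0.8, 1.2]
width: 0.0857
```

```bash
python3 -c "
from h import *
st((.437,-.109,.75))"
```

```text
t 7.53 tcp [ 0.2753 -0.07    0.6658] q [-0.2488 -0.1938  0.9371  2.2774 -0.     -0.005 ] w 0.0857 F [-0.543   0.8008  1.2025]
 tilt 24.3 tilt az -14.3 y az 76.0 yz -0.002 grasp [ 0.2678 -0.068   0.6831]
 shares to target [-0.9312  0.0052 -0.0416]
```

Call:
{"name": "servo_tool", "arguments": {"moves": [{"fingers": 1, "xyz": [-0.4, 0, -1], "yaw": 0}, {"fingers": 1, "xyz": [-0.4, 0, -1], "yaw": 0}]}}

```text
time: 7.7
tcp_pos: [0.2838, -0.072, 0.6824]
tool_rot: [0.118, 0.966, -0.029, 0.228]
wrist_force: [-0.5, -0.2, -0.1]
width: 0.085
```

Call:
{"name": "servo_tool", "arguments": {"moves": [{"fingers": 1, "xyz": [-0.4, 0, -1], "yaw": 0}, {"fingers": 1, "xyz": [-0.4, 0, -1], "yaw": 0}]}}

```text
time: 7.87
tcp_pos: [0.2893, -0.0733, 0.6968]
tool_rot: [0.118, 0.962, -0.031, 0.245]
wrist_force: [-0.2, 0.5, 0.5]
width: 0.0853
```

Call:
{"name": "servo_tool", "arguments": {"moves": [{"fingers": 1, "xyz": [-0.4, 0, -1], "yaw": 0}, {"fingers": 1, "xyz": [-0.4, 0, -1], "yaw": 0}]}}

```text
time: 8.03
tcp_pos: [0.2897, -0.0733, 0.711]
tool_rot: [0.117, 0.957, -0.034, 0.264]
wrist_force: [0.2, -0.0, -0.2]
width: 0.0855
```

Call:
{"name": "servo_tool", "arguments": {"moves": [{"fingers": 1, "xyz": [-0.4, 0, -1], "yaw": 0}, {"fingers": 1, "xyz": [-0.4, 0, -1], "yaw": 0}]}}

```text
time: 8.2
tcp_pos: [0.2864, -0.0724, 0.7246]
tool_rot: [0.117, 0.952, -0.036, 0.282]
wrist_force: [-0.7, 0.3, -0.3]
width: 0.0856
```

Call:
{"name": "servo_tool", "arguments": {"moves": [{"fingers": 1, "xyz": [-0.4, 0, -1], "yaw": 0}, {"fingers": 1, "xyz": [-0.4, 0, -1], "yaw": 0}]}}

```text
time: 8.37
tcp_pos: [0.2802, -0.0708, 0.7376]
tool_rot: [0.116, 0.946, -0.038, 0.3]
wrist_force: [-0.2, 0.7, -0.2]
width: 0.0855
```

```bash
python3 -c "
from h import *
st((.36,-.26,.3))"
```

```text
t 8.37 tcp [ 0.2802 -0.0708  0.7376] q [-0.2462 -0.1237  1.197   2.2773 -0.0012 -0.0029] w 0.0855 F [-0.1788  0.6646 -0.1716]
 tilt 35.2 tilt az -14.2 y az 76.0 yz -0.003 grasp [ 0.2696 -0.0681  0.7531]
 shares to target [ 0.7585 -0.8156  2.1451]
```

Tilted 35° along -14°, which matches both the handle and the dispenser axis. Next, travel to a pre-grasp above and behind the handle.

Call:
{"name": "servo_tool", "arguments": {"moves": [{"fingers": 1, "xyz": [0.15, -0.17, 0.2], "yaw": 0}, {"fingers": 1, "xyz": [0.3, -0.34, 0.4], "yaw": 0}, {"fingers": 1, "xyz": [0.4, -0.5, 0.6], "yaw": 0}, {"fingers": 1, "xyz": [0.5, -0.66, 0.8], "yaw": 0}, {"fingers": 1, "xyz": [0.6, -0.8, 1], "yaw": 0}]}}

```text
time: 8.78
tcp_pos: [0.2653, -0.1553, 0.6147]
tool_rot: [0.115, 0.946, -0.038, 0.3]
wrist_force: [1.6, 1.0, 1.3]
width: 0.0858
```

Call:
{"name": "servo_tool", "arguments": {"moves": [{"fingers": 1, "xyz": [0.07, -0.08, 0.2], "yaw": 0}, {"fingers": 1, "xyz": [0.14, -0.16, 0.4], "yaw": 0}, {"fingers": 1, "xyz": [0.2, -0.25, 0.55], "yaw": 0}, {"fingers": 1, "xyz": [0.25, -0.32, 0.7], "yaw": 0}, {"fingers": 1, "xyz": [0.3, -0.38, 0.8], "yaw": 0}]}}

```text
time: 9.2
tcp_pos: [0.2888, -0.2407, 0.4458]
tool_rot: [0.117, 0.947, -0.036, 0.298]
wrist_force: [-0.6, -0.3, 0.6]
width: 0.0856
```

```bash
python3 -c "
from h import *
st((.3995,-.327,.1325))"
```

```text
t 9.2 tcp [ 0.2888 -0.2407  0.4458] q [-0.9949 -0.6238 -0.0616  1.6611  0.4006 -0.6517] w 0.0856 F [-0.6436 -0.2913  0.5917]
 tilt 34.9 tilt az -14.0 y az 75.9 yz 0.001 grasp [ 0.2783 -0.2381  0.4614]
 shares to target [ 0.3697 -0.2846  1.6517]
```

Call:
{"name": "servo_tool", "arguments": {"moves": [{"fingers": 1, "xyz": [0.04, -0.05, 0.2], "yaw": 0}, {"fingers": 1, "xyz": [0.08, -0.1, 0.4], "yaw": 0}, {"fingers": 1, "xyz": [0.12, -0.15, 0.6], "yaw": 0}, {"fingers": 1, "xyz": [0.18, -0.2, 0.8], "yaw": 0}, {"fingers": 1, "xyz": [0.24, -0.25, 0.95], "yaw": 0}]}}

```text
time: 9.62
tcp_pos: [0.3449, -0.3053, 0.2636]
tool_rot: [0.116, 0.947, -0.037, 0.298]
wrist_force: [-0.3, 0.0, -0.2]
width: 0.0857
```

```bash
python3 -c "
from h import *
st((.3995,-.327,.1325))"
```

```text
t 9.62 tcp [ 0.3449 -0.3053  0.2636] q [-0.9591 -0.6302 -0.4563  1.2585  0.3848 -0.6188] w 0.0857 F [-0.3479  0.0191 -0.2276]
 tilt 35.0 tilt az -14.0 y az 76.0 yz -0.001 grasp [ 0.3343 -0.3027  0.2792]
 shares to target [ 0.1371 -0.0386  0.7041]
```

Call:
{"name": "servo_tool", "arguments": {"moves": [{"fingers": 1, "xyz": [0.05, -0.02, 0.2], "yaw": 0}, {"fingers": 1, "xyz": [0.1, -0.04, 0.4], "yaw": 0}, {"fingers": 1, "xyz": [0.13, -0.04, 0.55], "yaw": 0}, {"fingers": 1, "xyz": [0.13, -0.04, 0.6], "yaw": 0}, {"fingers": 1, "xyz": [0.13, -0.04, 0.6], "yaw": 0}]}}

```text
time: 10.03
tcp_pos: [0.3885, -0.324, 0.1511]
tool_rot: [0.116, 0.947, -0.036, 0.297]
wrist_force: [-0.3, 0.1, -0.2]
width: 0.0854
```

```bash
cat > c.py <<'E'
from h import *
st((.4666,-.3437,.0345))
top=ctrl.get_image("top"); side=ctrl.get_image("side"); o=[]
for im in(side,top):
    W=cloud(im); hsv=cv2.cvtColor(im["frame"],cv2.COLOR_BGR2HSV); H,S=hsv[...,0],hsv[...,1]
    b=(W[...,2]>.03)&(W[...,2]<.085)&(abs(W[...,0]-.47)<.05)&(abs(W[...,1]+.35)<.06)&(H>100)&(H<130)&(S>90)
    P=W[b]; 
    if len(P): print("blue",len(P),P.min(0),P.max(0),np.median(P,0), "outer", np.median(P[P[:,0]<.465],0))
    u,v=map(int,proj(im,(.47,-.345,.08))); c=im["frame"][v-45:v+45,u-60:u+60].copy(); c=cv2.resize(c,None,fx=6,fy=6,interpolation=2)
    for p,col in(((.456,-.341,.05),(0,255,255)),((.519,-.357,.09),(0,0,255)),((.519,-.357,.0),(0,0,255))):
        a=proj(im,p); cv2.drawMarker(c,(int((a[0]-u+60.5)*6),int((a[1]-v+45.5)*6)),col,0,12)
    o.append(c)
cv2.imwrite("pics/crop2.png",cv2.resize(np.vstack(o),None,fx=.55,fy=.55,interpolation=3))
E
python3 c.py
```

```text
t 10.03 tcp [ 0.3885 -0.324   0.1511] q [-0.8905 -0.5614 -0.6394  0.9861  0.352  -0.5546] w 0.0854 F [-0.2591  0.0533 -0.1638]
 tilt 34.8 tilt az -13.9 y az 76.0 yz 0.001 grasp [ 0.378  -0.3213  0.1667]
 shares to target [ 0.0026 -0.0021  0.7085]
blue 50 [ 0.4515 -0.3564  0.0301] [ 0.4836 -0.3337  0.0814] [ 0.4606 -0.341   0.0698] outer [ 0.4559 -0.3399  0.0585]
blue 44 [ 0.4526 -0.3542  0.031 ] [ 0.4861 -0.3383  0.084 ] [ 0.4689 -0.3461  0.0748] outer [ 0.4587 -0.3422  0.073 ]
```

View pics/crop2.png

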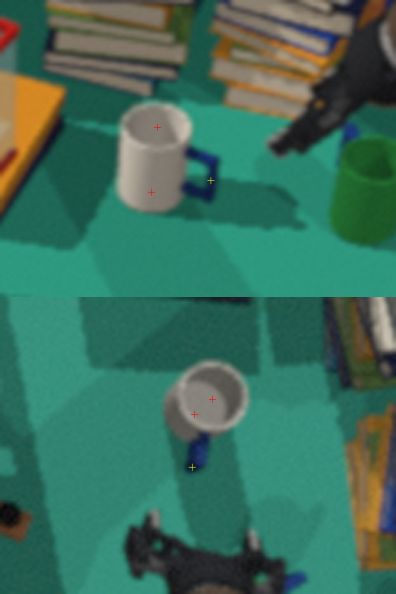

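The crop shows the markers on the mug's axis and on the bar at side-crop pixel (211,181). In the top view the bar lies about 3 mm further to -y, so I'm adding that. Advancing along the tool.

Call:
{"name": "servo_tool", "arguments": {"moves": [{"fingers": 1, "xyz": [0, -0.015, 0.15], "yaw": 0}, {"fingers": 1, "xyz": [0, -0.015, 0.3], "yaw": 0}, {"fingers": 1, "xyz": [0, -0.015, 0.45], "yaw": 0}, {"fingers": 1, "xyz": [0, -0.015, 0.6], "yaw": 0}, {"fingers": 1, "xyz": [0, -0.015, 0.7], "yaw": 0}]}}

```text
time: 10.55
tcp_pos: [0.4675, -0.3489, 0.041]
tool_rot: [0.116, 0.946, -0.039, 0.3]
wrist_force: [0.2, 0.5, -0.9]
width: 0.0851
```

```bash
cat > d.py <<'E'
from h import *
st((.4676,-.346,.0345))
side=ctrl.get_image("side");top=ctrl.get_image("top")
o=[]
for im in(side,top):
    u,v=map(int,proj(im,(.47,-.345,.08))); c=im["frame"][v-35:v+35,u-45:u+45]; o.append(cv2.resize(c,None,fx=4.4,fy=4.4,interpolation=2))
cv2.imwrite("pics/crop3.png",np.hstack(o))
E
python3 d.py
```

```text
t 10.55 tcp [ 0.4675 -0.3489  0.041 ] q [-0.7853 -0.3229 -0.7073  0.641   0.2985 -0.4579] w 0.0851 F [ 0.2253  0.5445 -0.9182]
 tilt 35.2 tilt az -14.3 y az 76.0 yz -0.004 grasp [ 0.4569 -0.3462  0.0566]
 shares to target [0.0214 0.0145 0.0248]
```

View pics/crop3.png

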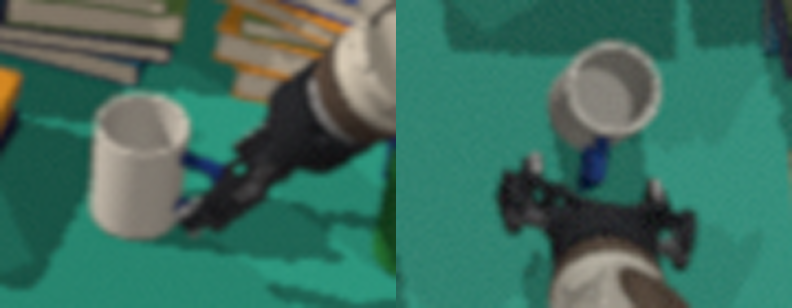

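The fingers straddle the bar evenly (top-view tips at 535 and 655, bar at 595). A small correction, then close.

Call:
{"name": "servo_tool", "arguments": {"moves": [{"fingers": 1, "xyz": [0.02, 0.005, 0.03], "yaw": 0}, {"fingers": 0.5, "xyz": [0.02, 0.005, 0.03], "yaw": 0}, {"fingers": 0.2, "xyz": [0.02, 0.005, 0.03], "yaw": 0}, {"fingers": 0, "xyz": [0.02, 0.005, 0.03], "yaw": 0}, {"fingers": 0, "xyz": [0.02, 0.005, 0.03], "yaw": 0}]}}

```text
time: 11.07
tcp_pos: [0.4668, -0.3477, 0.0345]
tool_rot: [0.116, 0.946, -0.039, 0.3]
wrist_force: [0.1, 0.6, 0.9]
width: 0.0387
```

Call:
{"name": "servo_tool", "arguments": {"moves": [{"fingers": 0, "xyz": [0, 0, 0], "yaw": 0}, {"fingers": 0, "xyz": [0, 0, 0], "yaw": 0}, {"fingers": 0, "xyz": [0, 0, 0], "yaw": 0}, {"fingers": 0, "xyz": [0, 0, 0], "yaw": 0}, {"fingers": 0, "xyz": [0, 0, 0], "yaw": 0}]}}

```text
time: 11.48
tcp_pos: [0.4669, -0.3474, 0.0337]
tool_rot: [0.116, 0.946, -0.038, 0.3]
wrist_force: [-3.3, 0.3, 4.9]
width: 0.012
```

```bash
python3 -c "
from h import *
s,M=st()
print('up 60mm shares',np.array([0,0,.06])@M/.2)"
```

```text
t 11.48 tcp [ 0.4669 -0.3474  0.0337] q [-0.7839 -0.3194 -0.7193  0.6262  0.298  -0.4565] w 0.012 F [-3.338   0.2946  4.8689]
 tilt 35.2 tilt az -14.2 y az 76.0 yz -0.003 grasp [ 0.4563 -0.3447  0.0492]
up 60mm shares [-0.1727 -0.0009 -0.2453]
```

The width is 12 mm against a 13 mm bar, so it's held. Lifting straight up.

Call:
{"name": "servo_tool", "arguments": {"moves": [{"fingers": 0, "xyz": [-0.03, 0, -0.04], "yaw": 0}, {"fingers": 0, "xyz": [-0.07, 0, -0.1], "yaw": 0}, {"fingers": 0, "xyz": [-0.12, 0, -0.17], "yaw": 0}, {"fingers": 0, "xyz": [-0.17, 0, -0.24], "yaw": 0}, {"fingers": 0, "xyz": [-0.18, 0, -0.26], "yaw": 0}]}}

```text
time: 11.9
tcp_pos: [0.4671, -0.3476, 0.0996]
tool_rot: [0.116, 0.946, -0.039, 0.3]
wrist_force: [0.8, -0.9, -1.4]
width: 0.0123
```

Call:
{"name": "servo_tool", "arguments": {"moves": [{"fingers": 0, "xyz": [0, 0, 0], "yaw": 0}, {"fingers": 0, "xyz": [0, 0, 0], "yaw": 0}]}}

```text
time: 12.07
tcp_pos: [0.466, -0.3466, 0.0954]
tool_rot: [0.116, 0.947, -0.038, 0.299]
wrist_force: [-0.1, 1.1, -3.4]
width: 0.0121
```

```bash
cat > e.py <<'E'
from h import *
s,M=st()
z=M[:,2]; G=s["tcp_pos"]-.019*z
O=np.array([.7507,-.0409]); ex=np.array([.978,-.209]); ey=np.array([.209,.978])
side=ctrl.get_image("side");W=cloud(side)
hsv=cv2.cvtColor(side["frame"],cv2.COLOR_BGR2HSV); H,S,V=hsv[...,0],hsv[...,1],hsv[...,2]
P=np.load("red_side.npy"); D=np.c_[(P[:,:2]-O)@ex,(P[:,:2]-O)@ey,P[:,2]]
q=D[(D[:,2]>.08)&(D[:,2]<.112)]; print("pad disp frame: x pct",np.percentile(q[:,0],[2,10,25,50,75,90]),"y",np.percentile(q[:,1],[2,50,98]))
h=s["tcp_pos"][2]; c=G[:2]+.066*np.array([np.cos(-.25),np.sin(-.25)])
m=(np.hypot(W[...,0]-c[0],W[...,1]-c[1])<.055)&(W[...,2]>.02)&(S<70)
Q=W[m]; up=Q[Q[:,2]>np.nanpercentile(Q[:,2],80)]; print("expected axis",c,"n",m.sum(),"z",np.nanpercentile(Q[:,2],[2,98]),"top pts x,y min max",up.min(0),up.max(0))
for zz in np.arange(.05,.16,.02):
    k=Q[abs(Q[:,2]-zz)<.01]; 
    if len(k)>5: print(round(zz,2),len(k),"max y",np.percentile(k[:,1],95),"mean x",k[:,0].mean(),k[:,0].min(),k[:,0].max())
u,v=map(int,proj(side,(*c,.1))); cv2.imwrite("pics/crop4.png",cv2.resize(side["frame"][v-50:v+50,u-65:u+65],None,fx=5,fy=5,interpolation=2))
E
python3 e.py
```

```text
t 12.07 tcp [ 0.466  -0.3466  0.0954] q [-0.784  -0.3674 -0.6298  0.7658  0.2976 -0.4567] w 0.0121 F [-0.1172  1.087  -3.3635]
 tilt 35.0 tilt az -14.2 y az 76.0 yz -0.002 grasp [ 0.4554 -0.3439  0.111 ]
pad disp frame: x pct [-0.0759 -0.0749 -0.0729 -0.0704 -0.0662 -0.0484] y [-0.0226  0.0031  0.0257]
expected axis [ 0.5194 -0.3603] n 635 z [0.0673 0.1524] top pts x,y min max [ 0.484  -0.3976  0.1426] [ 0.5516 -0.3176  0.156 ]
0.07 64 max y -0.32251525147502813 mean x 0.515908032696127 0.4852075841265775 0.5529043211443437
0.09 100 max y -0.32114294484736006 mean x 0.5134737140929103 0.4768764687532429 0.5462228652699433
0.11 141 max y -0.3218709171658479 mean x 0.5170132709415386 0.484112747415558 0.548019158430125
0.13 185 max y -0.32154133566710974 mean x 0.5180905810976236 0.4842073377815115 0.5502355823840928
0.15 145 max y -0.3222407499642663 mean x 0.5177708998856888 0.4840103759776814 0.5516446944270961
```

View pics/crop4.png

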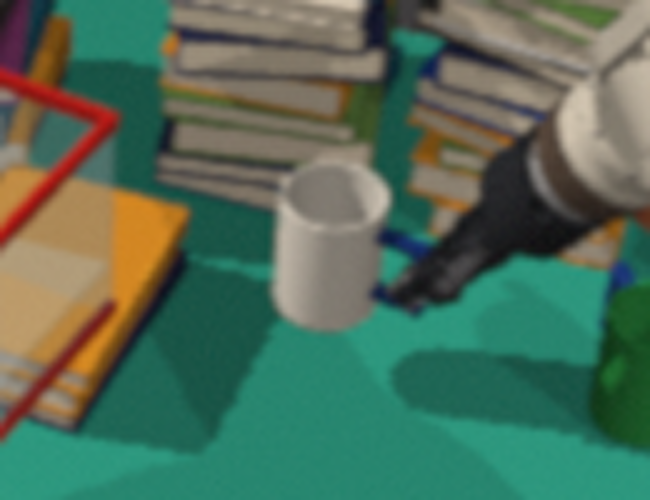

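The mug is held upright: bottom at about 0.062, rim about 0.153, wall vertical. The pad face is near dispenser x = -0.074. Next, carry it to a spot in front of the dispenser (mug axis at x = -0.24 in dispenser axes).

```bash
cat >> h.py <<'E'
O=np.array([.7507,-.0409]); ex=np.array([.978,-.209]); ey=np.array([.209,.978])
def mug(s,M):
    z=M[:,2]; y=M[:,1]; G=s["tcp_pos"]-.019*z; f=np.array([y[1],-y[0]])  # forward, perp. to jaw axis
    a=G[:2]+.066*f; print(" mug axis",a,"disp",(a-O)@ex,(a-O)@ey,"bottom",s["tcp_pos"][2]-.0337); return a
def to(dx,dy,bot):
    s,M=st(); a=mug(s,M); t=O+dx*ex+dy*ey; d=np.array([*(t-a),bot-(s["tcp_pos"][2]-.0337)]); print(" delta",d,"shares",d@M/.2)
E
python3 -c "
from h import *
to(-.24,.002,.053)"
```

```text
t 12.12 tcp [ 0.4658 -0.3464  0.0947] q [-0.784  -0.3669 -0.6305  0.7657  0.2977 -0.4567] w 0.0124 F [-0.5436  0.606  -2.4266]
 tilt 35.0 tilt az -14.2 y az 76.0 yz -0.002 grasp [ 0.4552 -0.3437  0.1102]
 mug axis [ 0.5192 -0.3597] disp -0.1597516824639988 -0.36016240589468534 bottom 0.06097910988807432
 delta [-0.0028  0.3709 -0.008 ] shares [ 0.4003  1.796  -0.2353]
```

Call:
{"name": "servo_tool", "arguments": {"moves": [{"fingers": 0, "xyz": [0.03, 0.13, -0.02], "yaw": 0}, {"fingers": 0, "xyz": [0.07, 0.3, -0.04], "yaw": 0}, {"fingers": 0, "xyz": [0.11, 0.48, -0.06], "yaw": 0}, {"fingers": 0, "xyz": [0.15, 0.66, -0.09], "yaw": 0}, {"fingers": 0, "xyz": [0.19, 0.84, -0.12], "yaw": 0}]}}

```text
time: 12.53
tcp_pos: [0.4622, -0.1716, 0.0914]
tool_rot: [0.117, 0.947, -0.038, 0.298]
wrist_force: [1.4, 0.4, -1.7]
width: 0.0122
```

Call:
{"name": "servo_tool", "arguments": {"moves": [{"fingers": 0, "xyz": [0.04, 0.18, -0.03], "yaw": 0}, {"fingers": 0, "xyz": [0.08, 0.36, -0.05], "yaw": 0}, {"fingers": 0, "xyz": [0.12, 0.54, -0.07], "yaw": 0}, {"fingers": 0, "xyz": [0.16, 0.7, -0.09], "yaw": 0}, {"fingers": 0, "xyz": [0.18, 0.82, -0.1], "yaw": 0}]}}

```text
time: 12.95
tcp_pos: [0.4623, -0.0015, 0.0873]
tool_rot: [0.115, 0.947, -0.038, 0.299]
wrist_force: [0.9, 0.4, -2.5]
width: 0.012
```

```bash
python3 -c "
from h import *
to(-.24,.002,.053)"
```

```text
t 12.95 tcp [ 0.4623 -0.0015  0.0873] q [ 0.1258 -0.7704 -0.8784  0.8842 -0.2104  0.3049] w 0.012 F [ 0.8594  0.4243 -2.5402]
 tilt 35.0 tilt az -14.1 y az 76.1 yz -0.003 grasp [0.4517 0.0011 0.1028]
 mug axis [ 0.5158 -0.0147] disp -0.2352457108653459 -0.023511045428337998 bottom 0.05358742194570982
 delta [ 0.0006  0.0259 -0.0006] shares [ 0.0245  0.1267 -0.014 ]
```

Call:
{"name": "servo_tool", "arguments": {"moves": [{"fingers": 0, "xyz": [0.01, 0.06, -0.01], "yaw": 0}, {"fingers": 0, "xyz": [0.02, 0.11, -0.01], "yaw": 0}, {"fingers": 0, "xyz": [0.02, 0.12, -0.01], "yaw": 0}, {"fingers": 0, "xyz": [0.02, 0.12, -0.01], "yaw": 0}]}}

```text
time: 13.28
tcp_pos: [0.4644, 0.021, 0.0866]
tool_rot: [0.115, 0.947, -0.038, 0.298]
wrist_force: [-0.5, -0.1, -2.5]
width: 0.0122
```

```bash
python3 -c "
from h import *
to(-.135,.002,.053)"
```

```text
t 13.28 tcp [0.4644 0.021  0.0866] q [ 0.1968 -0.7436 -0.8651  0.8859 -0.2491  0.366 ] w 0.0122 F [-0.4907 -0.0621 -2.5296]
 tilt 35.0 tilt az -14.2 y az 76.1 yz -0.003 grasp [0.4539 0.0236 0.1022]
 mug axis [0.5179 0.0078] disp -0.23782881168053707 -0.0010515102056039207 bottom 0.05294395640925972
 delta [ 0.1012 -0.0185  0.0001] shares [-0.4207  0.0318  0.2939]
```

Call:
{"name": "servo_tool", "arguments": {"moves": [{"fingers": 0, "xyz": [-0.08, 0.01, 0.055], "yaw": 0}, {"fingers": 0, "xyz": [-0.17, 0.02, 0.12], "yaw": 0}, {"fingers": 0, "xyz": [-0.26, 0.03, 0.18], "yaw": 0}, {"fingers": 0, "xyz": [-0.34, 0.03, 0.24], "yaw": 0}, {"fingers": 0, "xyz": [-0.4, 0.03, 0.28], "yaw": 0}]}}

```text
time: 13.7
tcp_pos: [0.562, 0.0008, 0.0873]
tool_rot: [0.117, 0.946, -0.038, 0.299]
wrist_force: [0.1, -0.1, -2.1]
width: 0.0121
```

Call:
{"name": "servo_tool", "arguments": {"moves": [{"fingers": 0, "xyz": [0, 0, 0], "yaw": 0}, {"fingers": 0, "xyz": [0, 0, 0], "yaw": 0}]}}

```text
time: 13.87
tcp_pos: [0.5607, 0.0011, 0.087]
tool_rot: [0.117, 0.947, -0.039, 0.298]
wrist_force: [-0.6, -0.4, -2.5]
width: 0.0123
```

```bash
cat > f.py <<'E'
from h import *
import sys
to(-.109,.002,.053)
side=ctrl.get_image("side");top=ctrl.get_image("top"); W=cloud(side)
hsv=cv2.cvtColor(side["frame"],cv2.COLOR_BGR2HSV); H,S=hsv[...,0],hsv[...,1]
D=np.stack([(W[...,:2]-O)@ex,(W[...,:2]-O)@ey,W[...,2]],-1)
r=(D[...,2]>.07)&(D[...,2]<.125)&(abs(D[...,0])<.12)&(abs(D[...,1])<.05)
red=r&((H<8)|(H>172))&(S>120); q=D[red]; print("pad x",np.percentile(q[:,0],[2,10,50,90]) if len(q) else None,len(q))
w=(S<70)&(D[...,2]>.05)&(D[...,2]<.16)&(D[...,0]>-.2)&(D[...,0]<-.03)&(abs(D[...,1])<.06); k=D[w]
print("mug n",len(k),"x",np.percentile(k[:,0],[1,50,99]),"y",np.percentile(k[:,1],[1,50,99]),"z",np.percentile(k[:,2],[1,99]))
o=[]
for im,p,a,b in((side,(.63,-.02,.15),50,40),(top,(.6,-.01,.15),50,40)):
    u,v=map(int,proj(im,p)); o.append(cv2.resize(im["frame"][v-b:v+b,u-b:u+b],None,fx=4.9,fy=4.9,interpolation=2))
cv2.imwrite(f"pics/{sys.argv[1]}.png",np.hstack(o))
E
python3 f.py crop5
```

```text
t 13.87 tcp [0.5607 0.0011 0.087 ] q [ 0.1034 -0.4578 -0.7122  0.7359 -0.2005  0.2888] w 0.0123 F [-0.5551 -0.4372 -2.507 ]
 tilt 35.0 tilt az -14.4 y az 75.9 yz -0.003 grasp [0.5502 0.0038 0.1026]
 mug axis [ 0.6142 -0.0123] disp -0.13949855611640555 -0.000539538375638118 bottom 0.053330327736332846
 delta [ 0.0303 -0.0039 -0.0003] shares [-0.1235  0.0182  0.0883]
pad x [-0.0756 -0.0739 -0.0691 -0.0435] 182
mug n 786 x [-0.1929 -0.1432 -0.0745] y [-0.0341  0.0121  0.0376] z [0.0577 0.1455]
```

View pics/crop5.png

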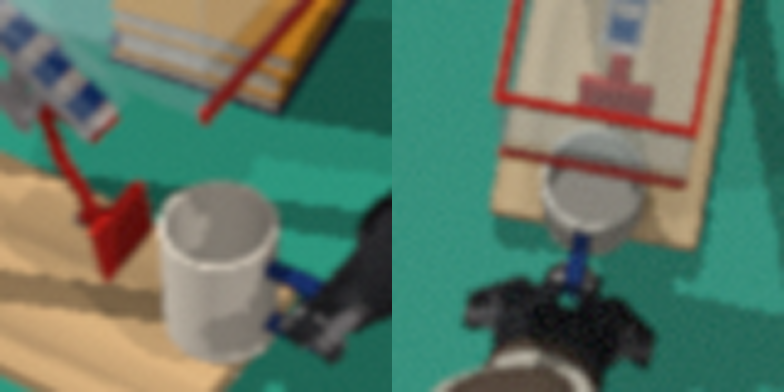

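The mug is in line with the pad (top crop: mug at (596,190), pad at (616,95) along the -12° axis), with a gap of about 29 mm. Moving slowly into contact.

Call:
{"name": "servo_tool", "arguments": {"moves": [{"fingers": 0, "xyz": [-0.03, 0.003, 0.02], "yaw": 0}, {"fingers": 0, "xyz": [-0.06, 0.006, 0.043], "yaw": 0}, {"fingers": 0, "xyz": [-0.085, 0.01, 0.06], "yaw": 0}, {"fingers": 0, "xyz": [-0.1, 0.012, 0.072], "yaw": 0}, {"fingers": 0, "xyz": [-0.1, 0.012, 0.072], "yaw": 0}]}}

```text
time: 14.38
tcp_pos: [0.5863, -0.0011, 0.0879]
tool_rot: [0.116, 0.946, -0.038, 0.299]
wrist_force: [-0.5, 0.4, -1.9]
width: 0.0117
```

```bash
python3 -c "
from h import *
to(-.09,.002,.053)"
```

```text
t 14.38 tcp [ 0.5863 -0.0011  0.0879] q [ 0.0913 -0.389  -0.6663  0.7083 -0.1928  0.2768] w 0.0117 F [-0.525   0.3742 -1.9063]
 tilt 35.1 tilt az -14.2 y az 76.0 yz -0.003 grasp [0.5757 0.0016 0.1035]
 mug axis [ 0.6397 -0.0144] disp -0.1140471436751737 0.0027019865200167657 bottom 0.054239031392009675
 delta [ 0.0234 -0.0057 -0.0012] shares [-0.0948  0.0006  0.0742]
```

Call:
{"name": "servo_tool", "arguments": {"moves": [{"fingers": 0, "xyz": [-0.016, 0, 0.013], "yaw": 0}, {"fingers": 0, "xyz": [-0.032, 0, 0.026], "yaw": 0}, {"fingers": 0, "xyz": [-0.048, 0, 0.038], "yaw": 0}, {"fingers": 0, "xyz": [-0.064, 0, 0.05], "yaw": 0}, {"fingers": 0, "xyz": [-0.08, 0, 0.063], "yaw": 0}]}}

```text
time: 14.8
tcp_pos: [0.6053, -0.0061, 0.0862]
tool_rot: [0.116, 0.947, -0.038, 0.299]
wrist_force: [-3.8, 1.1, -3.1]
width: 0.0118
```

```bash
python3 -c "
from h import *
to(-.083,.002,.052)"
```

```text
t 14.8 tcp [ 0.6053 -0.0061  0.0862] q [ 0.0764 -0.3362 -0.6322  0.6885 -0.1842  0.2641] w 0.0118 F [-3.7755  1.101  -3.1317]
 tilt 35.0 tilt az -14.2 y az 76.0 yz -0.003 grasp [ 0.5947 -0.0034  0.1018]
 mug axis [ 0.6587 -0.0193] disp -0.09444569444788987 0.0018582374020568442 bottom 0.052507223487733144
 delta [ 0.0112 -0.0022 -0.0005] shares [-0.0453  0.0027  0.0348]
```

In contact at about 3.5 N. Continuing.

Call:
{"name": "servo_tool", "arguments": {"moves": [{"fingers": 0, "xyz": [-0.01, 0, 0.008], "yaw": 0}, {"fingers": 0, "xyz": [-0.02, 0, 0.016], "yaw": 0}, {"fingers": 0, "xyz": [-0.03, 0, 0.024], "yaw": 0}]}}

```text
time: 15.05
tcp_pos: [0.6126, -0.0079, 0.0857]
tool_rot: [0.116, 0.947, -0.038, 0.298]
wrist_force: [-6.6, 1.8, -2.5]
width: 0.0122
```

Call:
{"name": "servo_tool", "arguments": {"moves": [{"fingers": 0, "xyz": [-0.008, 0, 0.006], "yaw": 0}, {"fingers": 0, "xyz": [-0.012, 0, 0.009], "yaw": 0}]}}

```text
time: 15.22
tcp_pos: [0.6151, -0.0086, 0.0851]
tool_rot: [0.116, 0.947, -0.038, 0.298]
wrist_force: [-6.9, 1.9, -3.4]
width: 0.0122
```

```bash
python3 -c "
from h import *
to(-.083,.002,.052)"
```

```text
t 15.22 tcp [ 0.6151 -0.0086  0.0851] q [ 0.0691 -0.3088 -0.6138  0.6795 -0.1802  0.258 ] w 0.0122 F [-6.8538  1.9349 -3.3684]
 tilt 35.0 tilt az -14.3 y az 76.0 yz -0.003 grasp [ 0.6045 -0.0059  0.1007]
 mug axis [ 0.6686 -0.0219] disp -0.08430296622534622 0.0014349075252768236 bottom 0.051431604565260754
 delta [0.0014 0.0003 0.0006] shares [-0.0068  0.003   0.0013]
```

Call:
{"name": "servo_tool", "arguments": {"moves": [{"fingers": 0, "xyz": [-0.006, 0, 0.003], "yaw": 0}, {"fingers": 0, "xyz": [-0.01, 0, 0.005], "yaw": 0}, {"fingers": 0, "xyz": [-0.01, 0, 0.005], "yaw": 0}]}}

```text
time: 15.47
tcp_pos: [0.617, -0.0091, 0.0853]
tool_rot: [0.116, 0.947, -0.038, 0.298]
wrist_force: [-7.7, 1.4, -5.0]
width: 0.012
```

```bash
cat > g.py <<'E'
import sys
exec(open('f.py').read())
for im in(side,top): print("erasers",[(round(d["p"],2),np.round(d["point"])) for d in ctrl.tip_of(im,"eraser")])
E
python3 g.py crop6
```

```text
t 15.47 tcp [ 0.617  -0.0091  0.0853] q [ 0.0677 -0.3036 -0.6094  0.6788 -0.1794  0.2567] w 0.012 F [-7.6669  1.4126 -4.9923]
 tilt 34.9 tilt az -14.3 y az 76.0 yz -0.003 grasp [ 0.6065 -0.0064  0.1009]
 mug axis [ 0.6705 -0.0224] disp -0.08230119046832883 0.0013575554326756094 bottom 0.051612597269602
 delta [-0.026   0.0062  0.0014] shares [ 0.1055 -0.0013 -0.0822]
pad x [-0.0503 -0.0479 -0.0309 -0.0209] 59
mug n 793 x [-0.1758 -0.094  -0.0499] y [-0.0301  0.0187  0.0406] z [0.057  0.1544]
erasers [(0.49, array([228., 168.])), (0.48, array([249., 201.])), (0.43, array([240., 185.])), (0.42, array([232., 178.])), (0.21, array([222., 177.]))]
erasers []
```

View pics/crop6.png

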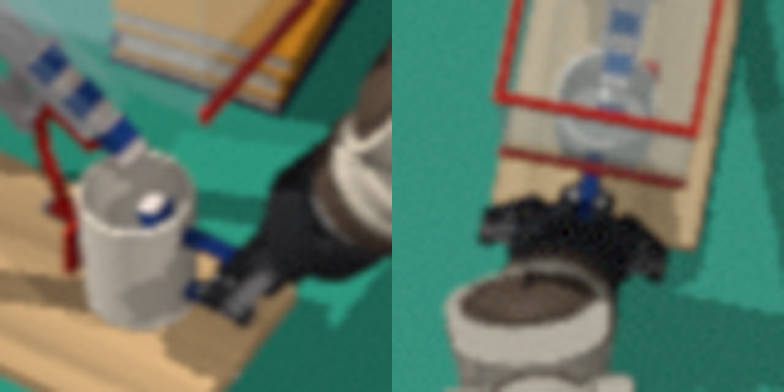

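The crop shows the first eraser in the mug at (152,207) and the next one sliding out. Holding still.

Call:
{"name": "servo_tool", "arguments": {"moves": [{"fingers": 0, "xyz": [0, 0, 0], "yaw": 0}, {"fingers": 0, "xyz": [0, 0, 0], "yaw": 0}, {"fingers": 0, "xyz": [0, 0, 0], "yaw": 0}, {"fingers": 0, "xyz": [0, 0, 0], "yaw": 0}, {"fingers": 0, "xyz": [0, 0, 0], "yaw": 0}]}}

```text
time: 16.08
tcp_pos: [0.6169, -0.0091, 0.0853]
tool_rot: [0.116, 0.947, -0.038, 0.298]
wrist_force: [-6.5, 1.6, -4.4]
width: 0.0118
```

Call:
{"name": "servo_tool", "arguments": {"moves": [{"fingers": 0, "xyz": [0, 0, 0], "yaw": 0}, {"fingers": 0, "xyz": [0, 0, 0], "yaw": 0}, {"fingers": 0, "xyz": [0, 0, 0], "yaw": 0}, {"fingers": 0, "xyz": [0, 0, 0], "yaw": 0}, {"fingers": 0, "xyz": [0, 0, 0], "yaw": 0}]}}

```text
time: 16.5
tcp_pos: [0.6169, -0.0091, 0.0853]
tool_rot: [0.116, 0.947, -0.038, 0.298]
wrist_force: [-6.4, 1.5, -4.7]
width: 0.0122
```

Call:
{"name": "servo_tool", "arguments": {"moves": [{"fingers": 0, "xyz": [0, 0, 0], "yaw": 0}, {"fingers": 0, "xyz": [0, 0, 0], "yaw": 0}, {"fingers": 0, "xyz": [0, 0, 0], "yaw": 0}, {"fingers": 0, "xyz": [0, 0, 0], "yaw": 0}, {"fingers": 0, "xyz": [0, 0, 0], "yaw": 0}]}}

```text
time: 16.92
tcp_pos: [0.6169, -0.0091, 0.0853]
tool_rot: [0.116, 0.947, -0.038, 0.298]
wrist_force: [-7.0, 1.2, -4.5]
width: 0.012
```

```bash
python3 g.py crop7
```

```text
t 16.92 tcp [ 0.6169 -0.0091  0.0853] q [ 0.0678 -0.3039 -0.6096  0.6788 -0.1794  0.2568] w 0.012 F [-6.9692  1.1785 -4.4536]
 tilt 34.9 tilt az -14.3 y az 76.0 yz -0.003 grasp [ 0.6064 -0.0064  0.1009]
 mug axis [ 0.6704 -0.0223] disp -0.08241184996119633 0.0013814039592173514 bottom 0.05160302851895577
 delta [-0.0259  0.0062  0.0014] shares [ 0.1051 -0.0014 -0.0819]
pad x [-0.0491 -0.0479 -0.0323 -0.0207] 62
mug n 811 x [-0.1757 -0.0906 -0.0498] y [-0.0318  0.0169  0.0412] z [0.0574 0.1545]
erasers [(0.52, array([243., 199.])), (0.46, array([267., 157.])), (0.25, array([257., 351.]))]
erasers []
```

View pics/crop7.png

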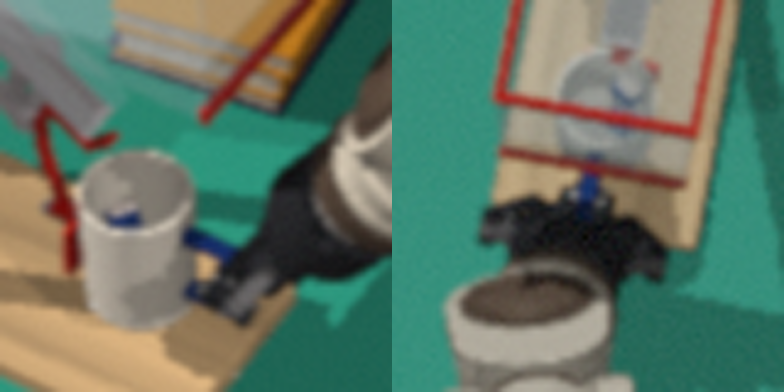

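The chute at upper left is empty and the erasers lie in the mug at (125,215). Retreating straight back.

Call:
{"name": "servo_tool", "arguments": {"moves": [{"fingers": 0, "xyz": [0.04, 0, -0.03], "yaw": 0}, {"fingers": 0, "xyz": [0.1, 0, -0.078], "yaw": 0}, {"fingers": 0, "xyz": [0.18, 0, -0.14], "yaw": 0}, {"fingers": 0, "xyz": [0.27, 0, -0.21], "yaw": 0}, {"fingers": 0, "xyz": [0.36, 0, -0.28], "yaw": 0}]}}

```text
time: 17.53
tcp_pos: [0.5293, 0.0129, 0.0917]
tool_rot: [0.116, 0.946, -0.038, 0.3]
wrist_force: [-0.6, 0.2, -2.1]
width: 0.0121
```

Call:
{"name": "servo_tool", "arguments": {"moves": [{"fingers": 0, "xyz": [0.08, 0, -0.06], "yaw": 0}, {"fingers": 0, "xyz": [0.13, 0, -0.1], "yaw": 0}, {"fingers": 0, "xyz": [0.14, 0, -0.11], "yaw": 0}]}}

```text
time: 17.78
tcp_pos: [0.4944, 0.022, 0.094]
tool_rot: [0.116, 0.946, -0.038, 0.3]
wrist_force: [0.2, 0.3, -2.3]
width: 0.0116
```

```bash
cat > k.py <<'E'
from h import *
s,M=st(); a=mug(s,M); d=np.array([.4965-a[0],.3593-a[1],.04-(s["tcp_pos"][2]-.0337)]); print("to mat",d,"shares",d@M/.2)
side=ctrl.get_image("side"); 
print("up 5mm",np.array([0,0,.005])@M/.2)
E
python3 k.py
```

```text
t 17.78 tcp [0.4944 0.022  0.094 ] q [ 0.1832 -0.6532 -0.8101  0.8434 -0.2427  0.3552] w 0.0116 F [ 0.2498  0.2613 -2.3256]
 tilt 35.2 tilt az -14.1 y az 76.0 yz -0.002 grasp [0.4838 0.0246 0.1095]
 mug axis [0.5478 0.0087] disp -0.20878458366903033 0.006094246755762047 bottom 0.06026518625601309
to mat [-0.0513  0.3506 -0.0203] shares [ 0.6062  1.6393 -0.3075]
up 5mm [-0.0144 -0.     -0.0204]
```

Call:
{"name": "servo_tool", "arguments": {"moves": [{"fingers": 0, "xyz": [0.03, 0.1, -0.03], "yaw": 0}, {"fingers": 0, "xyz": [0.08, 0.26, -0.06], "yaw": 0}, {"fingers": 0, "xyz": [0.14, 0.43, -0.1], "yaw": 0}, {"fingers": 0, "xyz": [0.2, 0.6, -0.15], "yaw": 0}, {"fingers": 0, "xyz": [0.26, 0.77, -0.19], "yaw": 0}]}}

```text
time: 18.25
tcp_pos: [0.4705, 0.1887, 0.0948]
tool_rot: [0.117, 0.946, -0.037, 0.3]
wrist_force: [1.5, -0.8, -1.3]
width: 0.0119
```

Call:
{"name": "servo_tool", "arguments": {"moves": [{"fingers": 0, "xyz": [0.06, 0.17, -0.04], "yaw": 0}, {"fingers": 0, "xyz": [0.12, 0.34, -0.08], "yaw": 0}, {"fingers": 0, "xyz": [0.18, 0.5, -0.12], "yaw": 0}, {"fingers": 0, "xyz": [0.23, 0.66, -0.15], "yaw": 0}, {"fingers": 0, "xyz": [0.27, 0.77, -0.17], "yaw": 0}]}}

```text
time: 18.67
tcp_pos: [0.4457, 0.3555, 0.09]
tool_rot: [0.116, 0.946, -0.037, 0.299]
wrist_force: [1.1, 0.7, -2.4]
width: 0.0119
```

Call:
{"name": "servo_tool", "arguments": {"moves": [{"fingers": 0, "xyz": [0, 0.04, 0], "yaw": 0}, {"fingers": 0, "xyz": [0, 0.06, 0], "yaw": 0}, {"fingers": 0, "xyz": [0, 0.06, 0], "yaw": 0}]}}

```text
time: 18.92
tcp_pos: [0.4489, 0.3636, 0.0897]
tool_rot: [0.116, 0.946, -0.038, 0.299]
wrist_force: [0.4, -0.5, -2.1]
width: 0.0121
```

```bash
sed -i 's/,.04-(s/,.012-(s/' k.py
cat >> k.py <<'E'
top=ctrl.get_image("top"); W=cloud(top); z=W[...,2]; h=s["tcp_pos"][2]-.0337+.09
m=(abs(z-h)<.012)&(np.hypot(W[...,0]-a[0],W[...,1]-a[1])<.05); P=W[m]
hsv=cv2.cvtColor(top["frame"],cv2.COLOR_BGR2HSV)
print("rim circle",cv2.minEnclosingCircle(P[:,:2].astype(np.float32)),P.min(0),P.max(0))
for im in(side,top): print("mug",[(round(d["p"],2),ray(im,d["point"],h-.045)) for d in ctrl.tip_of(im,"mug_mid")[:2]],"mat",[(round(d["p"],2),ray(im,d["point"],.0)) for d in ctrl.tip_of(im,"mat")[:3]])
o=[cv2.resize(im["frame"][v-40:v+40,u-40:u+40],None,fx=4.9,fy=4.9,interpolation=2) for im in(side,top) for u,v in[map(int,proj(im,(.4965,.3593,.05)))]]
cv2.imwrite("pics/crop8.png",np.hstack(o))
E
python3 k.py
```

```text
t 18.92 tcp [0.4489 0.3636 0.0897] q [ 0.948  -0.1094 -0.4018  1.0269 -0.5646  1.1183] w 0.0121 F [ 0.3569 -0.5014 -2.1004]
 tilt 35.1 tilt az -14.2 y az 76.0 yz -0.003 grasp [0.4383 0.3663 0.1052]
 mug axis [0.5023 0.3503] disp -0.32469395782920174 0.33067384666679617 bottom 0.05596860273716895
to mat [-0.0058  0.009  -0.044 ] shares [0.1583 0.0373 0.1574]
up 5mm [-0.0144 -0.0001 -0.0205]
rim circle ((0.4956788718700409, 0.3543921411037445), 0.04283186048269272) [0.4531 0.3158 0.134 ] [0.5384 0.3848 0.1544]
mug [(0.94, array([0.5083, 0.3407, 0.101 ])), (0.68, array([ 0.2995, -0.3128,  0.101 ]))] mat [(0.75, array([0.3352, 0.323 , 0.    ])), (0.6, array([0.4907, 0.3633, 0.    ]))]
mug [(0.66, array([0.4965, 0.353 , 0.101 ])), (0.6, array([ 0.3006, -0.3635,  0.101 ]))] mat [(0.96, array([0.3393, 0.3221, 0.    ])), (0.66, array([0.4971, 0.3591, 0.    ]))]
```

View pics/crop8.png

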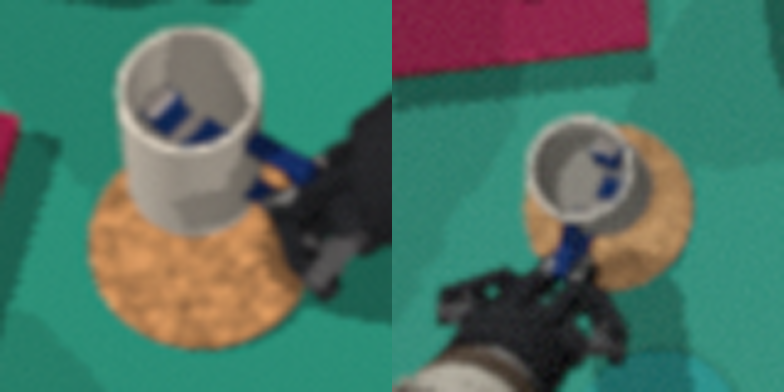

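Erasers are visible in the mug, over the cork mat. Correcting by (-6, +9) mm and lowering.

Call:
{"name": "servo_tool", "arguments": {"moves": [{"fingers": 0, "xyz": [0.03, 0.037, 0.02], "yaw": 0}, {"fingers": 0, "xyz": [0.07, 0.037, 0.06], "yaw": 0}, {"fingers": 0, "xyz": [0.11, 0.037, 0.1], "yaw": 0}, {"fingers": 0, "xyz": [0.14, 0.037, 0.135], "yaw": 0}, {"fingers": 0, "xyz": [0.165, 0.037, 0.165], "yaw": 0}]}}

```text
time: 19.63
tcp_pos: [0.4413, 0.3715, 0.0418]
tool_rot: [0.115, 0.947, -0.039, 0.299]
wrist_force: [-0.3, -0.1, -2.5]
width: 0.0116
```

Call:
{"name": "servo_tool", "arguments": {"moves": [{"fingers": 0, "xyz": [0, 0, 0], "yaw": 0}, {"fingers": 0, "xyz": [0, 0, 0], "yaw": 0}]}}

```text
time: 19.8
tcp_pos: [0.4418, 0.3717, 0.0432]
tool_rot: [0.116, 0.946, -0.039, 0.299]
wrist_force: [0.8, 0.2, -1.5]
width: 0.0122
```

```bash
python3 -c "
from h import *
s,M=st(); a=mug(s,M); d=np.array([.4965-a[0],.3593-a[1],.005-(s['tcp_pos'][2]-.0337)]); print('to mat',d,'shares',d@M/.2)"
```

```text
t 19.8 tcp [0.4418 0.3717 0.0432] q [ 0.969  -0.0664 -0.4536  0.9462 -0.5699  1.1423] w 0.0122 F [ 0.7772  0.1857 -1.533 ]
 tilt 35.1 tilt az -14.3 y az 76.0 yz -0.004 grasp [0.4312 0.3744 0.0587]
 mug axis [0.4952 0.3584] disp -0.3333012255728688 0.3371325009464545 bottom 0.009470818241637452
to mat [ 0.0013  0.0009 -0.0045] shares [0.0087 0.0059 0.0212]
```

Centred within 2 mm. Lowering the last 5 mm in small steps.

Call:
{"name": "servo_tool", "arguments": {"moves": [{"fingers": 0, "xyz": [0.004, 0.004, 0.008], "yaw": 0}, {"fingers": 0, "xyz": [0.009, 0.004, 0.015], "yaw": 0}, {"fingers": 0, "xyz": [0.012, 0.004, 0.021], "yaw": 0}, {"fingers": 0, "xyz": [0.012, 0.004, 0.021], "yaw": 0}]}}

```text
time: 20.13
tcp_pos: [0.4428, 0.3727, 0.0392]
tool_rot: [0.116, 0.946, -0.038, 0.299]
wrist_force: [0.5, 0.1, -2.6]
width: 0.0117
```

```bash
python3 -c "
from h import *
s,M=st(); a=mug(s,M)"
```

```text
t 20.13 tcp [0.4428 0.3727 0.0392] q [ 0.9685 -0.061  -0.4569  0.9359 -0.5697  1.142 ] w 0.0117 F [ 0.4971  0.1421 -2.598 ]
 tilt 35.1 tilt az -14.2 y az 76.0 yz -0.003 grasp [0.4322 0.3754 0.0548]
 mug axis [0.4962 0.3594] disp -0.33251956068449556 0.3383020822963619 bottom 0.005511218972744945
```

Call:
{"name": "servo_tool", "arguments": {"moves": [{"fingers": 0, "xyz": [0.004, 0, 0.006], "yaw": 0}, {"fingers": 0, "xyz": [0.004, 0, 0.006], "yaw": 0}, {"fingers": 0, "xyz": [0.004, 0, 0.006], "yaw": 0}]}}

```text
time: 20.38
tcp_pos: [0.4432, 0.373, 0.0387]
tool_rot: [0.116, 0.946, -0.038, 0.3]
wrist_force: [-1.1, -0.5, 3.1]
width: 0.012
```

Call:
{"name": "servo_tool", "arguments": {"moves": [{"fingers": 0, "xyz": [0.003, 0, 0.004], "yaw": 0}, {"fingers": 0, "xyz": [0.003, 0, 0.004], "yaw": 0}]}}

```text
time: 20.55
tcp_pos: [0.4434, 0.3732, 0.0385]
tool_rot: [0.116, 0.946, -0.037, 0.3]
wrist_force: [-4.9, -1.5, 8.8]
width: 0.012
```

On the mat (about 10 N up). Easing off, then opening.

Call:
{"name": "servo_tool", "arguments": {"moves": [{"fingers": 0, "xyz": [-0.003, 0, -0.004], "yaw": 0}, {"fingers": 0, "xyz": [-0.004, 0, -0.006], "yaw": 0}, {"fingers": 0.2, "xyz": [-0.004, 0, -0.006], "yaw": 0}, {"fingers": 0.4, "xyz": [-0.004, 0, -0.006], "yaw": 0}, {"fingers": 0.6, "xyz": [-0.004, 0, -0.006], "yaw": 0}]}}

```text
time: 20.97
tcp_pos: [0.4426, 0.3726, 0.0379]
tool_rot: [0.116, 0.946, -0.038, 0.299]
wrist_force: [-0.6, -1.2, 0.6]
width: 0.0409
```

Call:
{"name": "servo_tool", "arguments": {"moves": [{"fingers": 0.8, "xyz": [0, 0, 0], "yaw": 0}, {"fingers": 0.8, "xyz": [0, 0, 0], "yaw": 0}, {"fingers": 0.8, "xyz": [0, 0, 0], "yaw": 0}, {"fingers": 0.8, "xyz": [0, 0, 0], "yaw": 0}, {"fingers": 0.8, "xyz": [0, 0, 0], "yaw": 0}]}}

```text
time: 21.38
tcp_pos: [0.4427, 0.3727, 0.0382]
tool_rot: [0.116, 0.946, -0.038, 0.299]
wrist_force: [-0.8, -1.2, 0.1]
width: 0.0683
```

Call:
{"name": "servo_tool", "arguments": {"moves": [{"fingers": 0.8, "xyz": [0, 0, -0.1], "yaw": 0}, {"fingers": 0.8, "xyz": [0, 0, -0.25], "yaw": 0}, {"fingers": 0.8, "xyz": [0, 0, -0.45], "yaw": 0}, {"fingers": 0.8, "xyz": [0, 0, -0.65], "yaw": 0}, {"fingers": 0.8, "xyz": [0, 0, -0.75], "yaw": 0}]}}

```text
time: 21.8
tcp_pos: [0.358, 0.3951, 0.1652]
tool_rot: [0.116, 0.946, -0.036, 0.3]
wrist_force: [0.7, 0.6, 0.5]
width: 0.0685
```

Call:
{"name": "servo_tool", "arguments": {"moves": [{"fingers": 0.8, "xyz": [0, 0, 0], "yaw": 0}, {"fingers": 0.8, "xyz": [0, 0, 0], "yaw": 0}, {"fingers": 0.8, "xyz": [0, 0, 0], "yaw": 0}]}}

```text
time: 22.05
tcp_pos: [0.3591, 0.3936, 0.1598]
tool_rot: [0.116, 0.946, -0.039, 0.299]
wrist_force: [0.8, -1.0, -0.5]
width: 0.0683
```

```bash
cat > m.py <<'E'
from h import *
s,M=st(); side=ctrl.get_image("side"); top=ctrl.get_image("top")
W=cloud(top); P=W[(abs(W[...,2]-.095)<.01)&(np.hypot(W[...,0]-.4965,W[...,1]-.36)<.05)]
print("rim",cv2.minEnclosingCircle(P[:,:2].astype(np.float32)),np.median(P[:,2]))
V=cloud(side); D=np.stack([(V[...,:2]-O)@ex,(V[...,:2]-O)@ey,V[...,2]],-1); hsv=cv2.cvtColor(side["frame"],cv2.COLOR_BGR2HSV)
q=D[(D[...,2]>.07)&(D[...,2]<.125)&(abs(D[...,0])<.12)&(abs(D[...,1])<.05)&((hsv[...,0]<8)|(hsv[...,0]>172))&(hsv[...,1]>120)]
print("pad x",np.percentile(q[:,0],[2,10,50]))
for im in(side,top): print("mug",[(round(d["p"],2),ray(im,d["point"],.05)) for d in ctrl.tip_of(im,"mug_mid")[:2]],"er",[d["point"] for d in ctrl.tip_of(im,"eraser")])
o=[cv2.resize(im["frame"][v-40:v+40,u-40:u+40],None,fx=4.9,fy=4.9,interpolation=2) for im in(side,top) for u,v in[map(int,proj(im,(.4965,.3593,.05)))]]
cv2.imwrite("pics/crop9.png",np.hstack(o))
E
python3 m.py
```

```text
t 22.05 tcp [0.3591 0.3936 0.1598] q [ 1.1383 -0.1401 -0.2861  1.2978 -0.6006  1.3421] w 0.0683 F [ 0.7653 -0.9554 -0.461 ]
 tilt 35.1 tilt az -14.3 y az 76.0 yz -0.004 grasp [0.3486 0.3963 0.1754]
rim ((0.49667298793792725, 0.3604240417480469), 0.03506094217300415) 0.09328304077947203
pad x [-0.0753 -0.0741 -0.0695]
mug [(0.92, array([0.4926, 0.3646, 0.05  ])), (0.85, array([ 0.3121, -0.3778,  0.05  ]))] er [[252.8, 339.1], [264.0, 340.3]]
mug [(0.96, array([ 0.3094, -0.3738,  0.05  ]))] er [[161.3, 188.4], [181.0, 240.8]]
```

View pics/crop9.png

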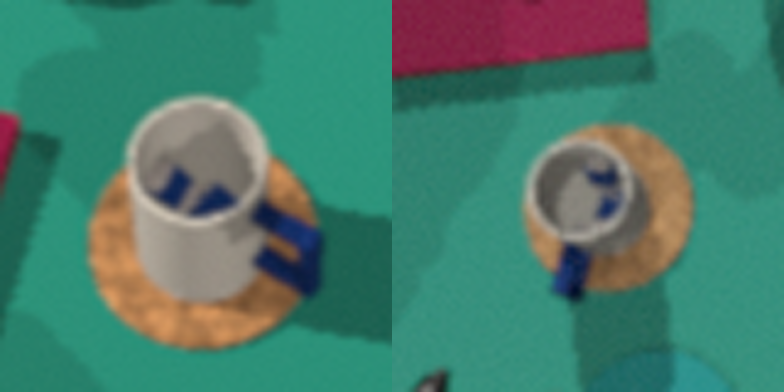

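The mug stands on the cork mat and the hand is clear, with the rim centre within 2 mm of the mat centre. The pad is back at its rest position. Handing in.

```bash
python3 -c "
from rig import ctrl
print(ctrl.close_job())"
```

```text
the job is handed in; nothing more can be done
None
```

The job is done and handed in at about 22 s of robot time. The mug stands upright on the cork mat with the erasers inside, let go, and the hand is clear.

- **Tilt:** The moves have no tilt command. I got a 35° backward lean by pulling the tool past joint 4's limit in small steps, and the lean stayed in the commanded pose.
- **Grasp and push:** I gripped the handle bar (12 mm measured) and lifted the mug straight up. I pushed the paddle to about the position expected for its stop, at roughly 8 N, and held there until the chute was empty. Then I carried the mug to the mat.

**Last checks:**
- The rim centre was at (0.497, 0.360), within 2 mm of the mat centre measured at the start.
- The paddle's face was back at its rest position, -0.075 m in dispenser axes.
- The chute was empty, and the crops I viewed showed no eraser outside the mug.

**What disagreed or stayed unproven:**
- I could not count all four erasers one by one, because they overlap in the mug; two blue sleeves show clearly. That all four are inside rests mainly on the empty chute.
- The eraser network also gave points outside the mug: one near the mat and one on the dispenser during the hold, and one on the paperback at the end. I took these as false.
- I did not measure the bystanders again at the end. The planned paths cleared them and the wrist force showed no contact with them.

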